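# Click the mandrel-rest post into its bench socket

## Task

Take the mandrel-rest post out of its wooden parking block and fit it upright in the blue bench socket: pinch its brass spring button flush, start the tube into the socket with the button tucked under the rim, then slide it down until the button pops out through the hole in the socket's wall. Push gently: never force the post against the socket, and leave the other things on the bench where they are.

Things in the scene. Friction and masses are not known exactly. Their poses are not given: they have to be found in the camera images.
- rest_post: loose post, 140 g, upright in the parking block, foot 2 mm above the bench: aluminium square tube 22 x 22 mm, 86 mm tall. Origin at the centre of its underside, z up, -x out of the face with the brass button (broadly to the robot's left). Black foot tapers from 14 mm wide at the bottom to 22 at height 10; tube to 68; black rubber V rest 68 to 86, 22 mm thick along x, 40 wide along y
- button_point (a point): centre of the button's outer face when out: 16 mm to the post's -x, 36 mm above its underside (does not go in with the button). The brass button is 8 mm wide, spans heights 30 to 42 and stands 5 mm out. Its lower edge is square: pushing down on the rim does not drive it in, it must be pressed, with 3.5 N at first and 6 N when flush
- button (a joint): travel: 0 out, 0.005 m flush. Pinched by a pad on its upper part, its free lower end (leave 2 mm or more) goes under the rim as the fingertips come down on it; the wall then holds it in. Slide on against 1 to 4 N. The index plate is set anywhere: hole centre 48 to 56 mm above the socket's origin (not measured). When the button pops in, the underside is 36 mm below the hole's centre, blocked, 0.7 mm play
- parking_block: wooden block, fixed, 72 x 72 x 22 mm, with a square well 25 mm wide whose floor is 2 mm above the bench; origin at the centre of its underside, z up
- socket: fixed blue square socket tube on a dark 64 mm flange on a light wooden packing block; origin under the flange's centre, 12 to 28 mm above the bench, z up. Rim 76 mm above the origin, no lead-in; bore 23.2 mm (0.6 mm clearance a side), wall 3 mm. In the wall that looks along -x (broadly to the robot's left) an 18 mm wide aluminium index plate has the button hole, 11 x 13.5 mm
- polish_jar: clear jar with black lid, 54 mm wide, 50 mm high, the nearer of two; bystander; origin under its centre
- solder_tin: flat round tin with yellow lid, 57 mm wide, 28 mm high, the one nearest the lamp; bystander; origin under its centre
- chasing_hammer: small hammer with wooden handle lying on the bench, 196 mm long, 26 mm high; bystander; origin under its centre
- borax_cone: white cone, 29 mm wide, 41 mm high; bystander; origin under its centre
- brass_brush: wooden-handled brush lying on the bench, 189 mm long, 24 mm high; bystander; origin under its centre
- bench_lamp: fixed bench lamp to keep clear of; its origin is on the bench below it. Its long grey head is a bar 94 mm deep (x) and 412 mm wide (y), from 235 to 295 mm above the bench, centred 70 mm nearer the robot than the origin: carry things past it on the robot's side

How it is judged:
By the outcome, as a careful person would: the job done as asked, in the order asked, and still so for the second after the job is handed in, with the robot touching nothing.
It also fails if it takes over 72 s, if anything falls off the work surface, if the arm or the gripper's body presses on something with over 40 N, if the wrist force passes 120 N, or if a joint passes its speed limit or range.

## Robot

A 6-joint arm with a two-finger parallel gripper is mounted at the origin on a cart in front of the work surface, level with it; the furniture and walls round the work are solid. World frame = base frame: x ahead of the robot, y to its left, z up, the work surface at z = 0. Lengths are in m, angles in rad, forces in N, time in s.
With the tool pointing down it reaches from about 0.225 to 0.875 m from the base axis. Payload 3.4 kg.
Tool frame: the origin (TCP) lies on the centre line of the jaws, within the pads' length; the fingertips stand 19 mm ahead of it and the grasp point (between the pads) is the TCP (nose_length is the distance from the TCP to the fingertips, in m); z points along the fingers, y is the direction in which the jaws open and shut (so a half turn about z gives the same grasp; the last joint's range is limited). The gripper opens to 85 mm and grips with 20 to 120 N. Pads are 22 mm wide; open, the fingers measure 114 mm over their backs; the gripper's body (76 mm by 85 mm) begins 54 mm behind the grasp point. The pads swing forward as they close: fully open they stand 13 mm farther back than shut.
Start: joints at [1.2, 0.276, 1.505, -0, 1.361, -0.121], TCP at [0.142, 0.557, 0.25] pointing down, gripper open.
Joint ranges: [-2.89, 2.89], [-0.75, 2.08], [0.22, 2.7], [-1.18, 4.32], [0.11, 2.71], [-2.7, 2.7]. Speed limits (rad/s): [2.57, 2.57, 3.14, 3.14, 3.14, 3.14].

## Interface

Orientations are given as a unit quaternion [w, x, y, z].
In Python, from rig import * gives the robot as it stands.
- The arm moves only by the shell command python3 -m jog 'ROWS' [OPENING] [FORCE]. ROWS is JSON, one flat list of numbers, 6 for each row, row after row: the shift along the tool's x, y, z in mm, then the turn, a rotation vector about the tool's x, y, z in degrees. In form: [tx, ty, tz, wx, wy, wz, tx, ty, tz, wx, wy, wz, ...]. A call has 1 to 10 rows; each row is the pose to reach, as a shift and turn from the pose commanded when the call began, along the tool's axes at that moment; what a row does not reach only later rows make up. A row lasts 1/8 s, in which the tool goes at most 62.5 mm and 10.7 degrees, less where a joint would pass 70% of its speed; a pose out of reach is approached as far as the arm can. A call with a gripper value outside its range is refused whole. OPENING is the closure, from 0 (fully open) to 1 (shut), set as the call begins (- or left out, the last holds). The fingers move at their own pace and stop on an object; FORCE is the grip in N (left out, the last holds). Time passes only in rows, so rows that repeat a pose let the fingers close. It gives the time, the measured TCP pose, the force and the opening at its end, in the units of the state.
- get_state(): the state, without advancing time (a new reading comes with each control period).
- get_image(name): name is "scene" or "top" or "wrist"; returns a dict with "frame" (384x512x3 uint8, red, green, blue), "camera_matrix" (3x3 intrinsics, pixels), "k1" (the pictures are not rectified: a ray, as slopes to the right and down, at radius r is drawn at 1 + k1 r^2 times it, then the intrinsics apply), "rvec" (rotation vector, rad) and "tvec" (3), from world to camera coordinates, as OpenCV has them. Camera axes: x right, y down, z forward; pixel columns grow to the right and rows downward; lengths in m; the calibration is good to about 2 mm. A picture is of the moment at which its call begins. There is no depth.
- sign_off(): hands the job in, once; it reports no verdict.
The state is a dict: "clock": time; "qpos": joint angles; "qd": joint speeds; "effort": joint torques, N m; "position": TCP position; "ee_rot": TCP orientation; "contact_force": force on the tool from outside, world axes, zero at the start; "moment": the same for the moment, N m; "width": finger opening in m.
Only numpy, scipy, OpenCV 4.12 (cv2) and the standard library are available. Lean on these libraries where they do the work, as an engineer would, in place of code of your own. Each camera call takes 0.05 s, during which the arm holds its last target.

## Working session

There is one attempt and no reset: what is moved stays moved. The work goes in short steps, Python scripts to look and compute and a shell command to move; the robot and the scene stay as the last step left them, time stands still between calls to the robot, and variables do not carry over. Pictures are saved under pics/ and viewed, and the job is handed in when it is done.

```bash
mkdir -p pics; ls
cat > h.py <<'E'
from rig import *
import numpy as np, cv2
from scipy.spatial.transform import Rotation as R
def grab(name,fn):
    d=get_image(name)
    np.savez('pics/'+fn+'.npz',f=d['frame'],K=np.array(d['camera_matrix']),k1=d['k1'],r=np.array(d['rvec'],float),t=np.array(d['tvec'],float))
    cv2.imwrite('pics/'+fn+'.png',cv2.cvtColor(d['frame'],cv2.COLOR_RGB2BGR))
def cam(fn):
    z=np.load('pics/'+fn+'.npz');return z
def proj(fn,P):
    z=cam(fn);p=cv2.projectPoints(np.array(P,float).reshape(-1,1,3),z['r'].reshape(3,1),z['t'].reshape(3,1),z['K'],np.array([float(z['k1']),0,0,0.]))[0].reshape(-1,2);return p
def ray(fn,uv):
    z=cam(fn);n=cv2.undistortPointsIter(np.array(uv,float).reshape(-1,1,2),z['K'],np.array([float(z['k1']),0,0,0.]),None,None,(3,100,1e-10)).reshape(-1,2)
    Rm=cv2.Rodrigues(z['r'].reshape(3,1))[0];c=-Rm.T@z['t'].ravel();d=np.c_[n,np.ones(len(n))]@Rm;return c,d
def atz(fn,uv,h):
    c,d=ray(fn,uv);s=(h-c[2])/d[:,2];return c+s[:,None]*d
E
python3 - <<'E'
from h import *
print(get_state())
for n in ['scene','top','wrist']:
    grab(n,n+'0'); z=cam(n+'0'); print(n,z['K'].tolist(),z['k1'],ray(n+'0',[[256,192]]))
E
```

```text
pics
{'clock': 0.0, 'qpos': array([ 1.20003109e+00,  2.76581657e-01,  1.50615955e+00,  4.38829346e-06,
        1.36069660e+00, -1.20998349e-01]), 'qd': array([-0.00047902,  0.00033211, -0.00286216, -0.00017607, -0.00043598,
        0.00040515]), 'effort': array([ 6.79333498e-04, -4.16780126e+01, -2.45816678e+01,  2.29212924e-05,
        1.08790083e-02,  2.13422555e-05]), 'position': array([0.14194514, 0.55668087, 0.24943676]), 'ee_rot': array([-2.26646911e-04,  1.24559487e-01,  9.92211713e-01, -8.94306235e-04]), 'contact_force': array([0.01121012, 0.36273409, 0.09675916]), 'moment': array([-0.00135257,  0.02233027,  0.00558398]), 'width': 0.08512611518778683}
scene [[361.2511749941954, 0.0, 257.09134134010884], [0.0, 361.2511749941954, 191.2032840385963], [0.0, 0.0, 1.0]] -0.05912081274645907 (array([0.03123547, 0.95779924, 0.6066653 ]), array([[ 0.47874145, -0.70517486, -0.52301915]]))
top [[479.20910657958086, 0.0, 256.92698552384826], [0.0, 479.20910657958086, 186.7987037148982], [0.0, 0.0, 1.0]] 0.04215083342945859 (array([-0.06981552,  0.27472112,  1.64265722]), array([[ 0.36269828, -0.02465569, -0.93164564]]))
wrist [[331.3576599051715, 0.0, 256.16260026903336], [0.0, 331.3576599051715, 189.43531493275043], [0.0, 0.0, 1.0]] -0.07274031839348127 (array([0.07450439, 0.57476098, 0.37330683]), array([[ 0.26994807, -0.07168791, -0.96023384]]))
```

View pics/scene0.png

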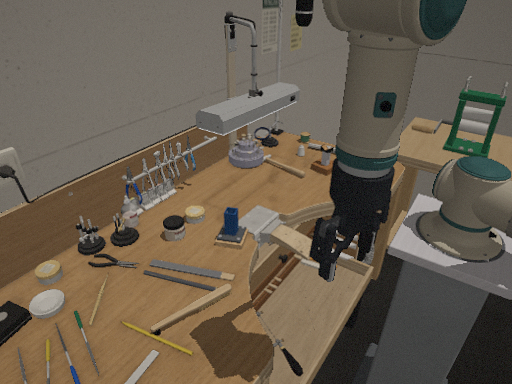

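View pics/top0.png

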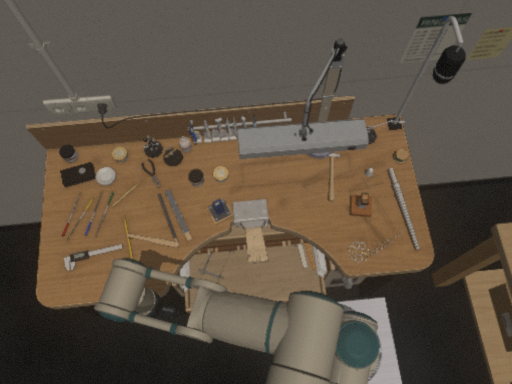

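View pics/wrist0.png

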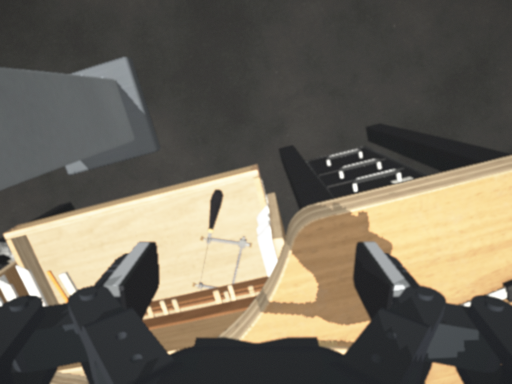

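The scene view shows the blue socket at about (232,222). The post in its block is at about (322,162) in the scene view and (361,204) in the top view. I'll zoom in.

Run:
```python
from h import *
def crop(fn,x0,y0,w,h,s,o):
    im=cv2.imread('pics/'+fn+'.png')[y0:y0+h,x0:x0+w];return cv2.resize(im,None,fx=s,fy=s,interpolation=cv2.INTER_CUBIC)
a=crop('scene0',195,190,65,65,6,'');b=crop('scene0',290,130,65,65,6,'')
c=crop('top0',190,180,65,65,6,'');d=crop('top0',335,170,65,65,6,'')
im=np.vstack([np.hstack([a,b]),np.hstack([c,d])]);im=cv2.resize(im,(600,600),interpolation=cv2.INTER_AREA);cv2.imwrite('pics/z0.png',im)
print(atz('top0',[[220,205],[361,200],[331,180],[370,172],[401,155],[304,140],[196,177]],0.03))
```

```text
[[ 0.52169207  0.36499229  0.03      ]
 [ 0.48870508 -0.13806099  0.03      ]
 [ 0.57642187 -0.04405053  0.03      ]
 [ 0.59301053 -0.19018805  0.03      ]
 [ 0.64877537 -0.31610088  0.03      ]
 [ 0.74861922  0.03131709  0.03      ]
 [ 0.63939476  0.44469469  0.03      ]]
```

View pics/z0.png

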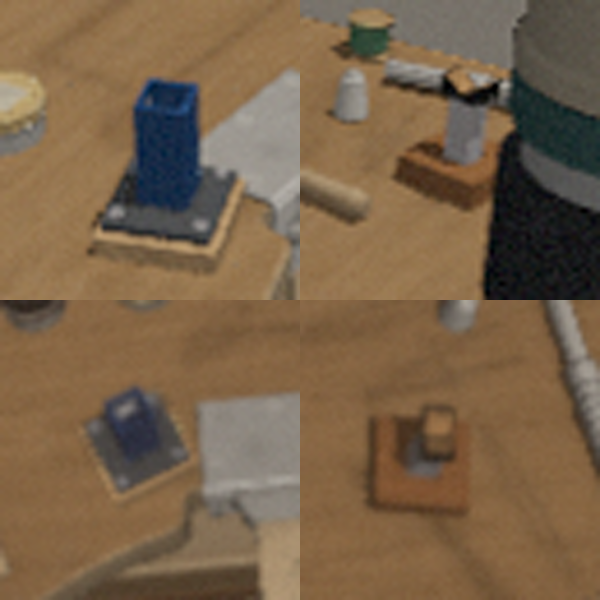

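```bash
cat >> h.py <<'E'
def rel(pos,yaw=None,cmd=None):
    """shift (mm) and rotvec(deg) from measured pose to target world pos and tool-x heading yaw (deg), tool down"""
    s=get_state();q=s['ee_rot'];R0=R.from_quat([q[1],q[2],q[3],q[0]]);p=s['position']
    sh=R0.inv().apply(np.array(pos)-p)*1000
    X=R0.apply([1,0,0]);y0=np.degrees(np.arctan2(X[1],X[0]))
    if yaw is None: yaw=y0
    a=np.radians(yaw);x=np.array([np.cos(a),np.sin(a),0]);z=np.array([0,0,-1.]);y=np.cross(z,x)
    Rt=R.from_matrix(np.c_[x,y,z]);rv=np.degrees((R0.inv()*Rt).as_rotvec())
    print('clock',s['clock'],'pos',p.round(4),'yaw',round(y0,2),'F',s['contact_force'].round(2),'M',s['moment'].round(3),'w',s['width'].round(4))
    print('shift',sh.round(1),'rot',rv.round(2))
E
python3 - <<'E'
from h import *
# refine coords
print('post block top corners', atz('top0',[[335+ (372-300)*65/300., 170+(415-300)*65/300.],[335+(468-300)*65/300.,170+(418-300)*65/300.],[335+(463-300)*65/300.,170+(510-300)*65/300.],[335+(372-300)*65/300.,170+(505-300)*65/300.]],0.022))
print('socket flange corners', atz('top0',[[190+u*65/300.,180+(v-300)*65/300.] for u,v in [(85,428),(155,387),(190,460),(118,498)]],0.02))
print('lamp', atz('top0',[[238,155],[367,147],[366,121],[238,130]],0.295))
rel([0.40,-0.10,0.25],180); rel([0.38,0.26,0.25],180)
E
```

```text
post block top corners [[ 0.51459884 -0.10653536  0.022     ]
 [ 0.50444684 -0.18019043  0.022     ]
 [ 0.43035713 -0.16216045  0.022     ]
 [ 0.44142182 -0.0937616   0.022     ]]
socket flange corners [[0.51926779 0.40765567 0.02      ]
 [0.54758054 0.35099191 0.02      ]
 [0.48469579 0.32848621 0.02      ]
 [0.45976875 0.38593424 0.02      ]]
lamp [[ 0.58376537  0.28261953  0.295     ]
 [ 0.56900716 -0.12035474  0.295     ]
 [ 0.66051564 -0.1340717   0.295     ]
 [ 0.67154644  0.27512561  0.295     ]]Traceback (most recent call last):
  File "<stdin>", line 6, in <module>
  File "h.py", line 25, in rel
    print('clock',s['clock'],'pos',p.round(4),'yaw',round(y0,2),'F',s['contact_force'].round(2),'M',s['moment'].round(3),'w',s['width'].round(4))
                                                                                                                             ^^^^^^^^^^^^^^^^
AttributeError: 'float' object has no attribute 'round'
```

```bash
sed -i "s/s\['width'\].round(4)/round(float(s['width']),4)/" h.py
python3 - <<'E'
from h import *
rel([0.38,0.26,0.25],175); rel([0.43,-0.09,0.22],171)
E
```

```text
clock 0.15 pos [0.142  0.5568 0.2497] yaw 165.69 F [0.26 0.04 0.47] M [ 0.041 -0.008 -0.031] w 0.0855
shift [-3.040e+02 -2.288e+02 -1.000e-01] rot [-0.08 -0.01 -9.31]
clock 0.15 pos [0.142  0.5568 0.2497] yaw 165.69 F [0.26 0.04 0.47] M [ 0.041 -0.008 -0.031] w 0.0855
shift [-438.9 -555.5   30.4] rot [-0.08 -0.01 -5.31]
```

```bash
python3 -m jog '[-57,-13,0,0,0,0,-114,-25,0,0,0,0,-171,-38,0,0,0,0,-228,-50,0,0,0,0,-285,-63,0,0,0,0,-340,-75,0,0,0,0,-340,-75,0,0,0,0]' 0
python3 - <<'E'
from h import *
grab('wrist','w1');grab('scene','s1')
cv2.imwrite('pics/w1b.png',cv2.resize(cv2.imread('pics/w1.png'),(800,600),interpolation=cv2.INTER_CUBIC))
rel([0.43,-0.09,0.22],171)
E
```

```text
clock: 1.02
position: [0.4566, 0.3983, 0.2495]
ee_rot: [0.0, 0.127, 0.992, -0.001]
contact_force: [-1.0, 0.2, -0.4]
width: 0.0853
clock 1.125 pos [0.4529 0.4001 0.2497] yaw 165.6 F [0.49 1.19 0.1 ] M [-0.011 -0.029  0.049] w 0.0851
shift [ -99.7 -480.4   29.8] rot [-0.03 -0.1  -5.4 ]
```

View pics/w1b.png

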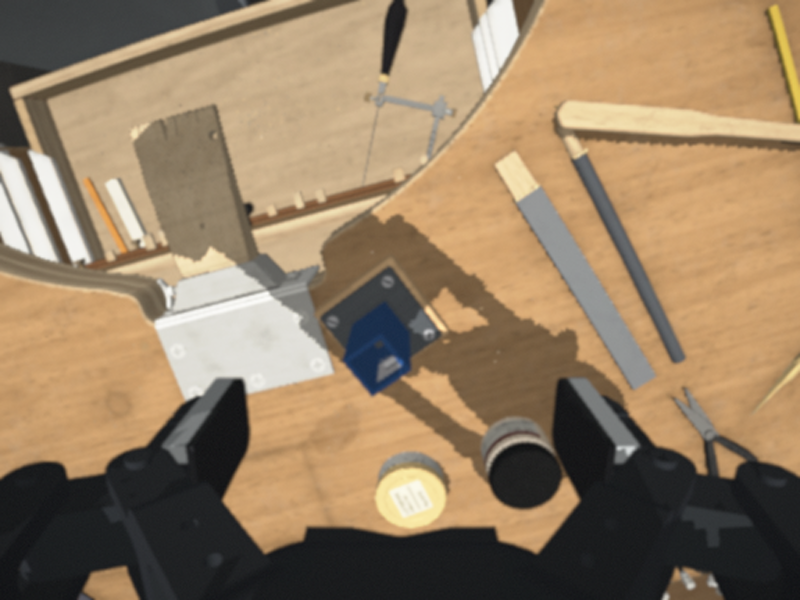

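View pics/s1.png

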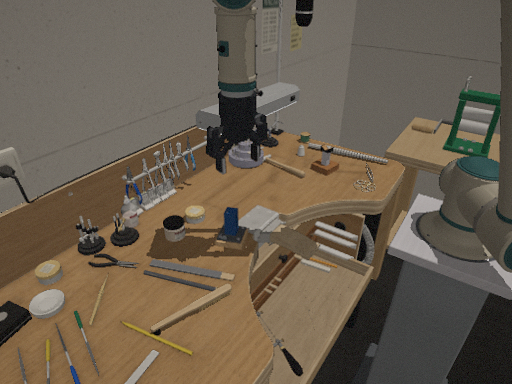

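Run:
```python
from h import *
im=cv2.imread('pics/w1.png')[160:260,200:290]
cv2.imwrite('pics/w1z.png',cv2.resize(im,None,fx=6,fy=6,interpolation=cv2.INTER_CUBIC))
im=cv2.imread('pics/s1.png')[195:255,205:265]
cv2.imwrite('pics/s1z.png',cv2.resize(im,None,fx=8,fy=8,interpolation=cv2.INTER_CUBIC))
```

```text
(no output)
```

View pics/w1z.png

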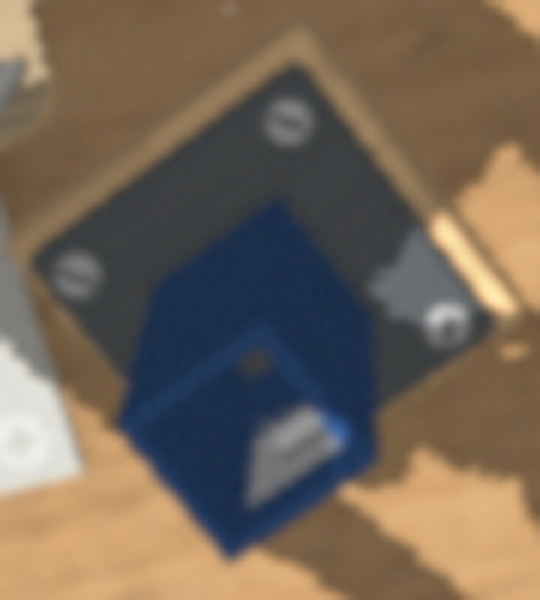

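View pics/s1z.png

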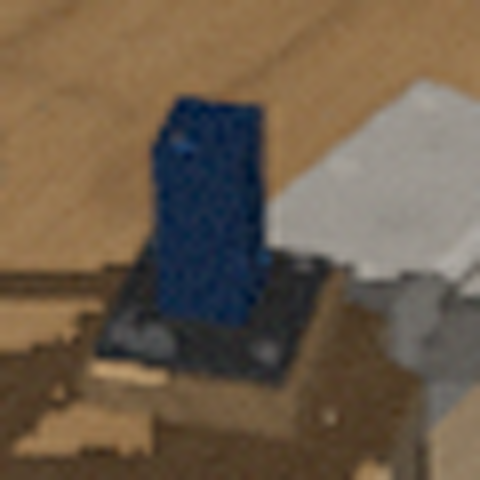

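```bash
python3 -m jog '[-12,-60,4,0,0,-1,-25,-120,8,0,0,-2,-37,-180,12,0,0,-3,-50,-240,16,0,0,-4,-62,-300,20,0,0,-5,-75,-360,24,0,0,-5.4,-87,-420,28,0,0,-5.4,-99,-480,30,0,0,-5.4,-99,-480,30,0,0,-5.4]'
python3 - <<'E'
from h import *
grab('wrist','w2');
cv2.imwrite('pics/w2b.png',cv2.resize(cv2.imread('pics/w2.png'),(800,600),interpolation=cv2.INTER_CUBIC))
rel([0.43,-0.09,0.22],171)
E
```

```text
clock: 2.25
position: [0.4298, -0.0914, 0.2203]
ee_rot: [0.0, 0.08, 0.997, -0.0]
contact_force: [-0.0, 0.9, 0.1]
width: 0.0855
clock 2.3 pos [ 0.4298 -0.0893  0.2203] yaw 170.93 F [0.74 0.07 0.09] M [ 0.006 -0.015 -0.02 ] w 0.0854
shift [-0.4 -0.7  0.3] rot [ 0.06 -0.02 -0.07]
```

View pics/w2b.png

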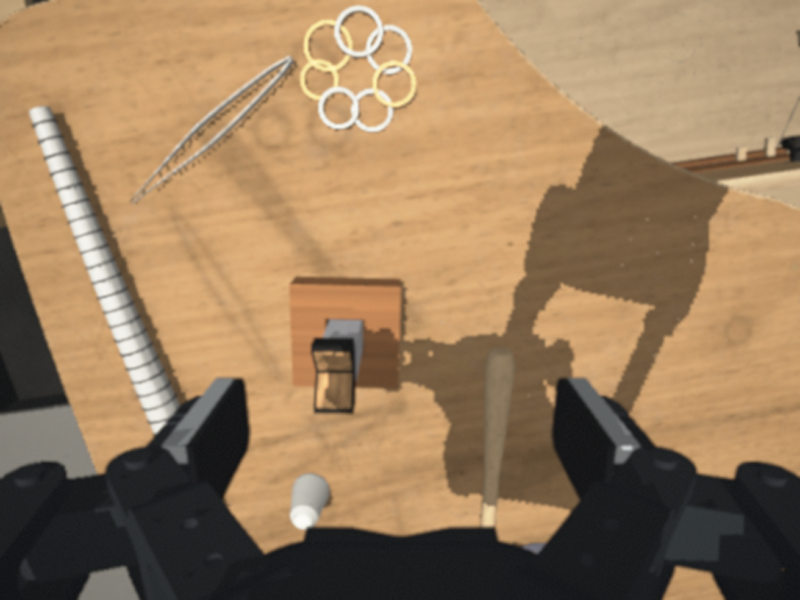

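Run:
```python
from h import *
im=cv2.imread('pics/w2.png')[170:270,175:270]
cv2.imwrite('pics/w2z.png',cv2.resize(im,None,fx=6,fy=6,interpolation=cv2.INTER_CUBIC))
```

```text
(no output)
```

View pics/w2z.png

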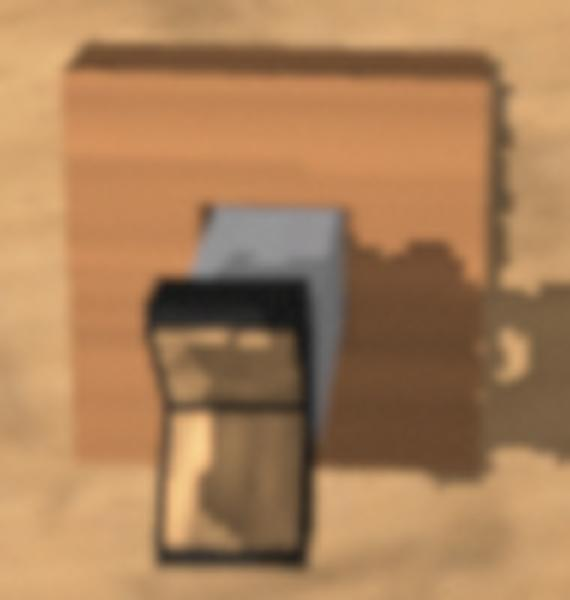

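Run:
```python
from h import *
from scipy.optimize import least_squares
def fit(fn,L,W,x0,zfree=False):
    L=np.array(L,float);W=np.array(W)
    def f(p):
        c,s=np.cos(p[2]),np.sin(p[2]);P=W.copy();P[:,:2]=np.c_[p[0]+c*W[:,0]-s*W[:,1],p[1]+s*W[:,0]+c*W[:,1]];P[:,2]+=p[3] if zfree else 0
        return (proj(fn,P)-L).ravel()
    r=least_squares(f,x0);print(fn,r.x[:2].round(4),np.degrees(r.x[2]).round(2),r.x[3:].round(4),'res',r.fun.round(1))
    return r.x
off=lambda l,o:[[(u+.5)/6-.5+o[0],(v+.5)/6-.5+o[1]] for u,v in l]
r=lambda a:np.radians(a)
# block top, post x ~ -99deg. local (x,y): image left=+x side; image up = -y
fit('w2',off([(66,72),(490,78),(482,472),(74,462)],(175,170)),[[.036,-.036,.022],[-.036,-.036,.022],[-.036,.036,.022],[.036,.036,.022]],[.473,-.136,r(-99)])
fit('w2',off([(152,326),(303,326),(306,563),(160,563)],(175,170)),[[.011,-.02,.088],[-.011,-.02,.088],[-.011,.02,.088],[.011,.02,.088]],[.473,-.136,r(-99)])
h=.0146
# rim: corners image (120,425) left,(262,330) top,(378,462) right? ,(232,557) bottom ; socket x ~ -66
W=[[h,-h,.076],[-h,-h,.076],[-h,h,.076],[h,h,.076]]
L=[(120,425),(262,330),(376,460),(230,557)]
F=[[.032,-.032,.006],[-.032,-.032,.006],[-.032,.032,.006]]
FL=[(30,258),(295,65),(492,318)]
fit('w1',off(L,(200,160)),W,[.503,.368,r(-66),.02],True)
fit('w1',off(FL,(200,160)),F,[.503,.368,r(-66),.02],True)
fit('w1',off(L+FL,(200,160)),W+F,[.503,.368,r(-66),.02],True)
im=cv2.imread('pics/w2.png')[200:250,215:265].astype(float)
cv2.imwrite('pics/w2y.png',np.clip(cv2.resize(im,None,fx=12,fy=12,interpolation=cv2.INTER_CUBIC)*2.2,0,255))
```

```text
w2 [ 0.4729 -0.1352] -100.66 [] res [-0.6 -0.3  0.2  0.4 -0.1  0.   0.5 -0. ]
w2 [ 0.4741 -0.1353] -100.13 [] res [-0.8 -2.   0.6 -1.5  0.6  2.2 -0.5  1.7]
w1 [0.5106 0.3688] -67.92 [-0.0018] res [ 0.2  0.4  0.3 -0.7 -0.6  0.2  0.1  0.1]
w1 [0.5072 0.3697] -67.69 [0.0009] res [ 0.2 -0.  -0.2 -0.2  0.   0.3]
w1 [0.5069 0.3701] -67.66 [0.0057] res [-0.5 -0.2  0.2 -1.8 -0.1 -0.4  0.1  0.1 -0.1  1.  -0.1  0.4  0.6  1.4][ WARN:0@0.870] global loadsave.cpp:1063 imwrite_ Unsupported depth image for selected encoder is fallbacked to CV_8U.
```

View pics/w2y.png

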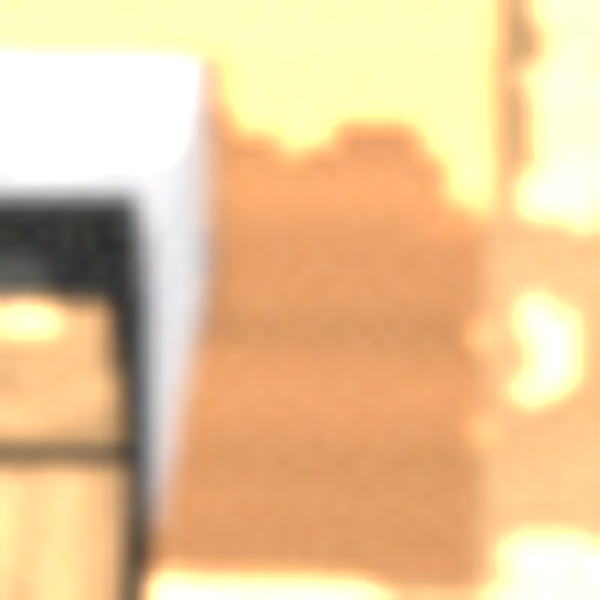

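Run:
```python
from h import *
a=np.radians(-100.4);c,s=np.cos(a),np.sin(a)
def w(x,y,z):return [.4736+c*x-s*y,-.1353+s*x+c*y,z+.002]
im=cv2.imread('pics/w2.png')[160:280,165:285];im=cv2.resize(im,None,fx=5,fy=5,interpolation=cv2.INTER_CUBIC)
def dr(fn,P,col,im,o,k):
    q=(proj(fn,P)-o+.5)*k-.5
    cv2.polylines(im,[q.round().astype(int).reshape(-1,1,2)],True,col,1)
for sx,col in ((-1,(0,0,255)),(1,(255,0,0))):
  for x in (.011,.016):
    dr('w2',[w(sx*x,-.004,.03),w(sx*x,.004,.03),w(sx*x,.004,.042),w(sx*x,-.004,.042)],col,im,[165,160],5)
for z in (.0,.068): dr('w2',[w(-.011,-.011,z),w(.011,-.011,z),w(.011,.011,z),w(-.011,.011,z)],(0,255,0),im,[165,160],5)
dr('w2',[w(-.011,-.02,.086),w(.011,-.02,.086),w(.011,.02,.086),w(-.011,.02,.086)],(0,255,255),im,[165,160],5)
cv2.imwrite('pics/w2o.png',im)
grab('scene','s2');grab('top','t2')
im=cv2.imread('pics/s2.png')[135:185,295:345]
im2=cv2.imread('pics/t2.png')[180:230,335:385]
cv2.imwrite('pics/s2z.png',np.hstack([cv2.resize(i,None,fx=8,fy=8,interpolation=cv2.INTER_CUBIC) for i in (im,im2)]))
```

```text
(no output)
```

View pics/w2o.png

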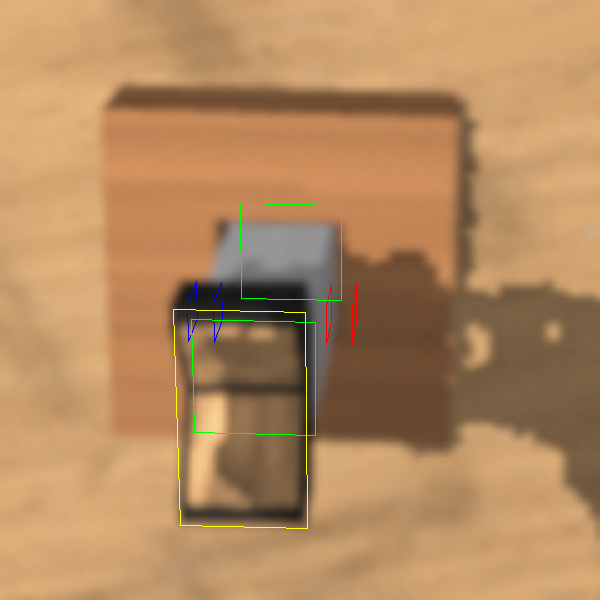

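View pics/s2z.png

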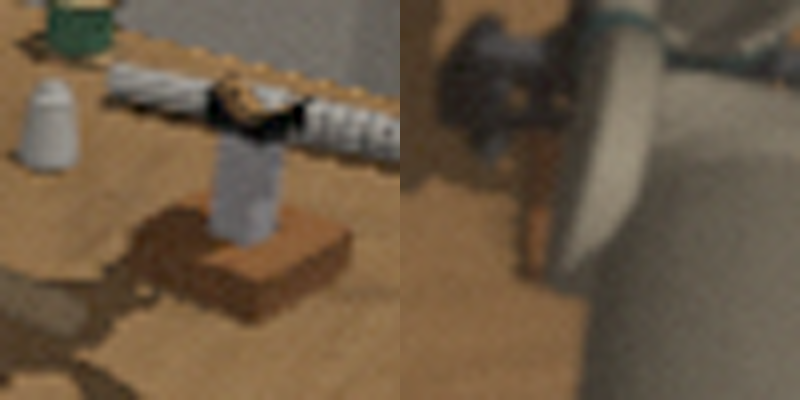

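The button doesn't show on the +y face of the tube, so I'll check the other sides before acting.

Run:
```python
from h import *
rel([0.43,-0.22,0.17],171)
```

```text
clock 2.4 pos [ 0.4299 -0.0874  0.2203] yaw 171.16 F [0.02 1.56 0.67] M [ 0.054  0.019 -0.022] w 0.0851
shift [ -20.5 -131.1   50.1] rot [ 0.08 -0.03  0.16]
```

```bash
python3 -m jog '[-10,-60,20,0,0,0,-20,-120,40,0,0,0,-20,-131,50,0,0,0,-20,-131,50,0,0,0]'
python3 - <<'E'
from h import *
for i in range(4): print(get_state()['position'].round(4))
grab('wrist','w3');
cv2.imwrite('pics/w3b.png',cv2.resize(cv2.imread('pics/w3.png'),(800,600),interpolation=cv2.INTER_CUBIC))
rel([0.43,-0.22,0.17],171)
E
```

```text
clock: 2.9
position: [0.4296, -0.2197, 0.1694]
ee_rot: [-0.001, 0.077, 0.997, 0.001]
contact_force: [-0.1, 0.8, 1.0]
width: 0.0855
[ 0.4296 -0.2197  0.1694]
[ 0.4296 -0.2197  0.1694]
[ 0.4296 -0.2197  0.1694]
[ 0.4296 -0.2197  0.1694]
clock 2.95 pos [ 0.4298 -0.2194  0.1701] yaw 171.18 F [ 0.13 -0.03 -0.14] M [-0.067  0.017 -0.003] w 0.0856
shift [-0.3 -0.6  0. ] rot [ 0.11 -0.07  0.18]
```

View pics/w3b.png

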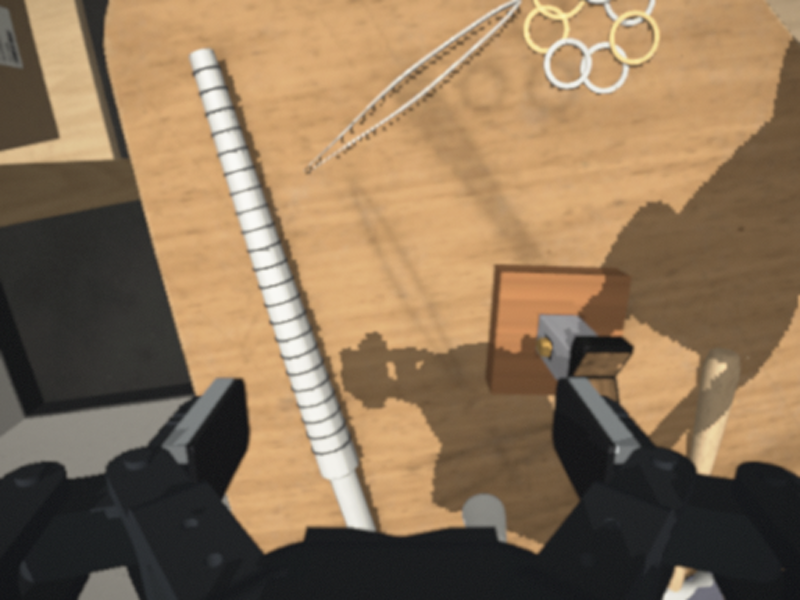

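The wrist view from -y shows the brass button at about (545,345) of 800x600. So the button faces world -y, which is the robot's right and not its left as described. The scene view also showed no plate on the socket's +y face, so its plate is probably on the -y side too. I'll check that later.

Run:
```python
from h import *
import rig; print([n for n in dir(rig) if not n.startswith('_')])
im=cv2.imread('pics/w3.png')[160:260,305:415]
cv2.imwrite('pics/w3z.png',cv2.resize(im,None,fx=6,fy=6,interpolation=cv2.INTER_CUBIC))
im=cv2.imread('pics/w2.png')[170:270,175:275]
cv2.imwrite('pics/w2z.png',cv2.resize(im,None,fx=6,fy=6,interpolation=cv2.INTER_CUBIC))
```

```text
['MotionError', 'get_image', 'get_state', 'nose_length', 'sign_off']
```

View pics/w3z.png

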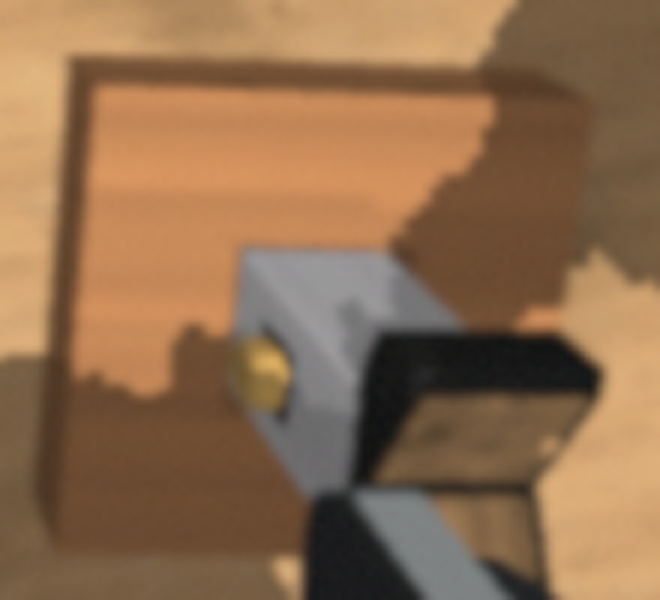

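Run:
```python
from h import *
print(nose_length)
a=np.radians(79.4);c,s=np.cos(a),np.sin(a);X,Y=.4732,-.1353
def w(x,y,z):return [X+c*x-s*y,Y+s*x+c*y,z]
def dr(fn,P,col,im,o,k):
    q=(proj(fn,P)-o+.5)*k-.5
    cv2.polylines(im,[q.round().astype(int).reshape(-1,1,2)],True,col,1)
def sq(h,z,k=None): k=k or h;return [w(-h,-k,z),w(h,-k,z),w(h,k,z),w(-h,k,z)]
outs=[]
for fn,o in (('w2',[175,170]),('w3',[305,160])):
    im=cv2.imread('pics/'+fn+'.png')[o[1]:o[1]+100,o[0]:o[0]+110];im=cv2.resize(im,None,fx=6,fy=6,interpolation=cv2.INTER_CUBIC)
    dr(fn,sq(.036,.022),(0,255,0),im,o,6);dr(fn,sq(.036,0),(0,255,0),im,o,6);dr(fn,sq(.0125,.022),(255,255,0),im,o,6)
    dr(fn,sq(.011,.022),(255,0,255),im,o,6);dr(fn,sq(.011,.07),(255,0,0),im,o,6);dr(fn,sq(.011,.088,.02),(0,255,255),im,o,6)
    dr(fn,[w(-.016,-.004,.032),w(-.016,.004,.032),w(-.016,.004,.044),w(-.016,-.004,.044)],(0,0,255),im,o,6)
    outs.append(im)
im=np.hstack(outs);cv2.imwrite('pics/o23.png',cv2.resize(im,(800,int(im.shape[0]*800/im.shape[1]))))
```

```text
0.019
```

View pics/o23.png

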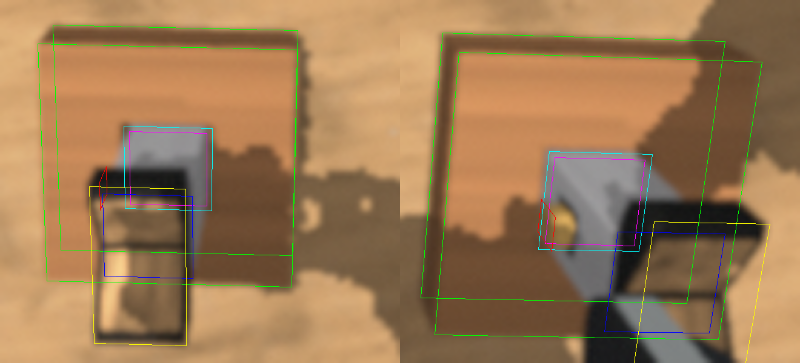

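Run:
```python
from h import *
rel([0.4732,-0.1353,0.12],169.4);rel([0.4732,-0.1353,0.0545],169.4)
```

```text
clock 2.95 pos [ 0.4298 -0.2194  0.1701] yaw 171.18 F [ 0.13 -0.03 -0.14] M [-0.067  0.017 -0.003] w 0.0856
shift [-30.   89.6  50.2] rot [ 0.11 -0.07  1.78]
clock 2.95 pos [ 0.4298 -0.2194  0.1701] yaw 171.18 F [ 0.13 -0.03 -0.14] M [-0.067  0.017 -0.003] w 0.0856
shift [-30.1  89.5 115.7] rot [ 0.11 -0.07  1.78]
```

```bash
python3 -m jog '[-15,45,0,0,0,0.9,-30,89.5,0,0,0,1.8,-30,89.5,0,0,0,1.8,-30,89.5,30,0,0,1.8,-30,89.5,50,0,0,1.8,-30,89.5,50,0,0,1.8]'
python3 - <<'E'
from h import *
grab('wrist','w4');
cv2.imwrite('pics/w4b.png',cv2.resize(cv2.imread('pics/w4.png'),(800,600),interpolation=cv2.INTER_CUBIC))
rel([0.4732,-0.1353,0.0545],169.4)
E
```

```text
clock: 3.7
position: [0.4719, -0.1365, 0.1197]
ee_rot: [-0.001, 0.093, 0.996, 0.001]
contact_force: [-0.4, -0.0, 0.2]
width: 0.0854
clock 3.75 pos [ 0.4729 -0.1371  0.1206] yaw 169.35 F [-0.17 -1.55  1.  ] M [-0.029  0.047 -0.042] w 0.0851
shift [ 0.   1.8 66.1] rot [ 0.01 -0.03 -0.05]
```

View pics/w4b.png

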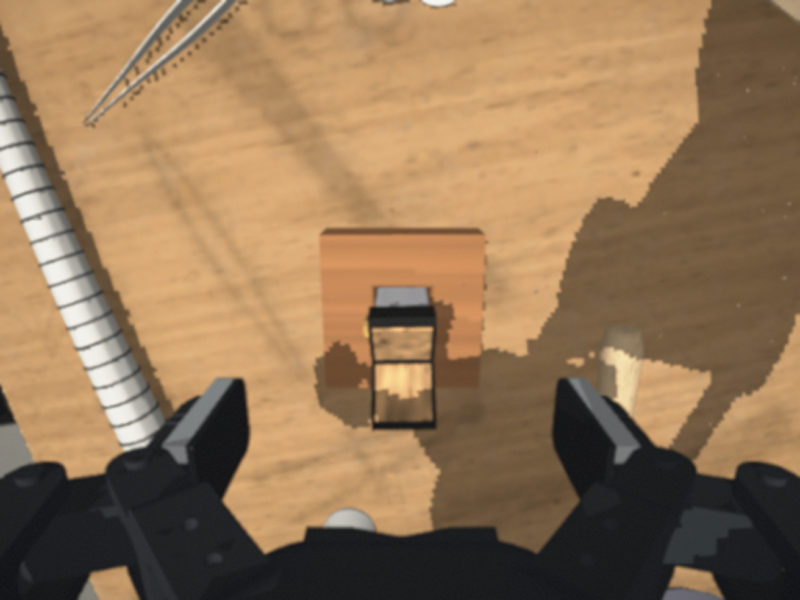

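Run:
```python
from h import *
print(atz('w4',[[384,222],[411,222],[385,265]],.02))
```

```text
[[ 0.50676084 -0.04763446  0.02      ]
 [ 0.51067169 -0.02767716  0.02      ]
 [ 0.54208105 -0.04943458  0.02      ]]
```

Handle is 30 mm clear of the finger backs. I'll descend and pinch.

```bash
python3 -m jog '[0,0,25,0,0,0,0,0.5,45,0,0,0,0,1,58,0,0,0,0,1,65,0,0,0,0,1,65.5,0,0,0,0,1,65.5,0,0,0,0,1,65.5,0,0,0]'
python3 - <<'E'
from h import *
rel([0.4732,-0.1353,0.0545],169.4)
E
python3 -m jog '[0,0,0,0,0,0,0,0,0,0,0,0,0,0,0,0,0,0,0,0,0,0,0,0]' 0.55 30
python3 -m jog '[0,0,0,0,0,0,0,0,0,0,0,0,0,0,0,0,0,0,0,0,0,0,0,0,0,0,0,0,0,0,0,0,0,0,0,0]' 1 30
python3 - <<'E'
from h import *
grab('wrist','w5');grab('scene','s5')
im=cv2.imread('pics/w5.png');cv2.imwrite('pics/w5b.png',cv2.resize(im[150:384,130:390],None,fx=2.5,fy=2.5,interpolation=cv2.INTER_CUBIC))
cv2.imwrite('pics/s5z.png',cv2.resize(cv2.imread('pics/s5.png')[110:190,280:360],None,fx=7,fy=7,interpolation=cv2.INTER_CUBIC))
rel([0.4732,-0.1353,0.0545],169.4)
E
```

```text
clock: 4.62
position: [0.4739, -0.137, 0.0553]
ee_rot: [0.001, 0.093, 0.996, -0.0]
contact_force: [0.4, -0.1, -0.4]
width: 0.0853
clock 4.625 pos [ 0.4739 -0.137   0.0553] yaw 169.29 F [ 0.38 -0.07 -0.45] M [ 0.055 -0.029  0.028] w 0.0853
shift [1.  1.6 0.8] rot [-0.01  0.06 -0.11]
clock: 5.12
position: [0.4735, -0.1369, 0.0548]
ee_rot: [0.0, 0.093, 0.996, 0.0]
contact_force: [0.8, 0.1, -0.6]
width: 0.0383
clock: 5.88
position: [0.4736, -0.1369, 0.0549]
ee_rot: [0.0, 0.093, 0.996, 0.0]
contact_force: [-0.9, -0.1, 2.8]
width: 0.0213
clock 5.975 pos [ 0.4736 -0.1369  0.0549] yaw 169.29 F [-0.2   0.96  3.34] M [ 0.106  0.026 -0.045] w 0.0219
shift [0.7 1.5 0.4] rot [ 0.    0.02 -0.11]
```

View pics/w5b.png

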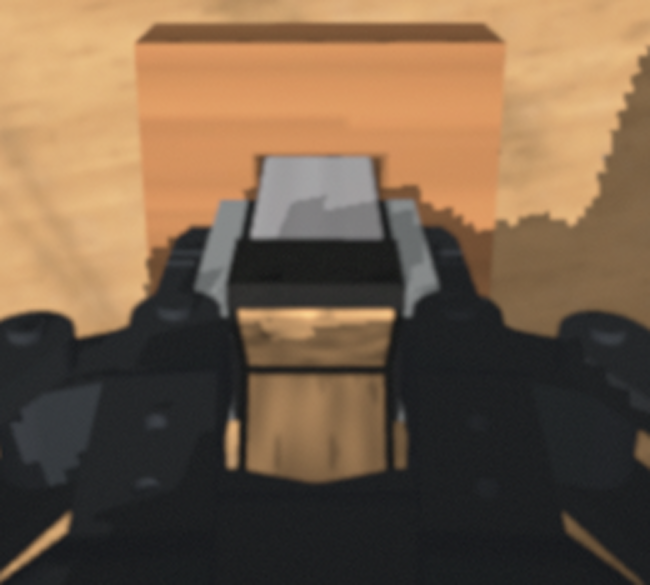

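View pics/s5z.png

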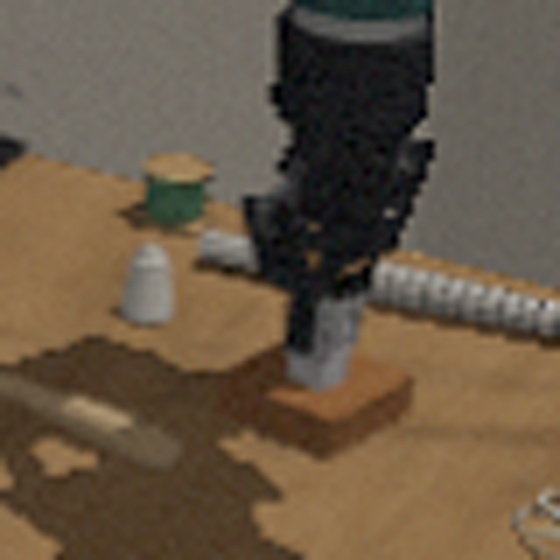

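Run:
```python
from h import *
s=get_state();q=s['ee_rot'];R0=R.from_quat([q[1],q[2],q[3],q[0]]);p=s['position']
for d in (13,15,17,19,21):
    P=[p+R0.apply(np.array([11,sy*11,d])/1000) for sy in(-1,1)]
    print(d,((proj('w5',P)-[130,150]+.5)*2.5).round(0).tolist())
# tube near edge corners at block height, post centre estimate
for z in (.02,.037,.07):
    P=[p+R0.apply(np.array([11,sy*11,(p[2]-z)*1000])/1000) for sy in(-1,1)]
    print(z,((proj('w5',P)-[130,150]+.5)*2.5).round(0).tolist())
```

```text
13 [[252.0, 209.0], [375.0, 209.0]]
15 [[253.0, 204.0], [375.0, 204.0]]
17 [[254.0, 200.0], [374.0, 200.0]]
19 [[254.0, 196.0], [373.0, 196.0]]
21 [[255.0, 192.0], [372.0, 192.0]]
0.02 [[260.0, 166.0], [368.0, 166.0]]
0.037 [[254.0, 198.0], [374.0, 198.0]]
0.07 [[238.0, 285.0], [388.0, 285.0]]
```

```bash
python3 -m jog '[0,0,-6,0,0,0,0,0,-15,0,0,0,0,0,-30,0,0,0,0,0,-55,0,0,0,0,0,-85,0,0,0,0,0,-115,0,0,0,0,0,-145,0,0,0,0,0,-145,0,0,0]'
python3 - <<'E'
from h import *
grab('wrist','w6')
im=cv2.imread('pics/w6.png');cv2.imwrite('pics/w6b.png',cv2.resize(im[150:384,130:390],None,fx=2.5,fy=2.5,interpolation=cv2.INTER_CUBIC))
rel([0.42,0.10,0.20],185); rel([.46,.36,.20],-158)
E
```

```text
clock: 6.98
position: [0.4749, -0.1375, 0.2024]
ee_rot: [0.003, 0.093, 0.996, -0.001]
contact_force: [-0.6, 0.7, -1.8]
width: 0.0217
clock 7.025 pos [ 0.4738 -0.137   0.2006] yaw 169.29 F [-0.54  0.2  -1.91] M [-0.05   0.031 -0.054] w 0.0217
shift [ 96.9 222.9   0.3] rot [ -0.05   0.12 -15.71]
clock 7.025 pos [ 0.4738 -0.137   0.2006] yaw 169.29 F [-0.54  0.2  -1.91] M [-0.05   0.031 -0.054] w 0.0217
shift [1.059e+02 4.858e+02 2.000e-01] rot [ -0.06   0.11 -32.71]
```

View pics/w6b.png

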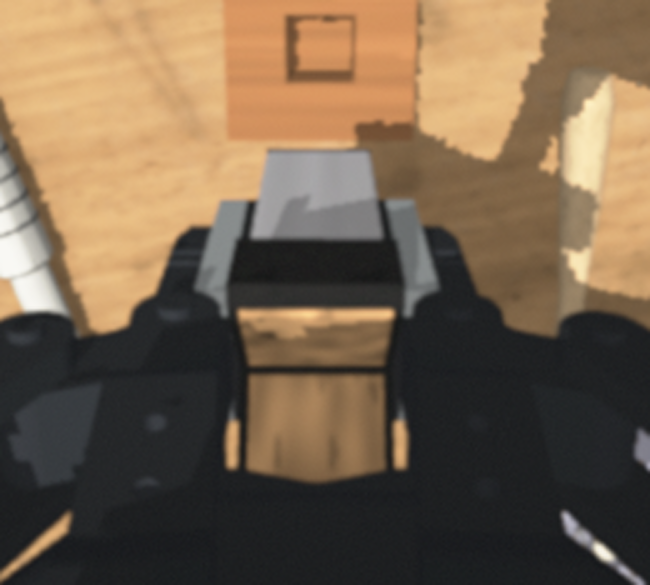

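```bash
python3 -m jog '[17,46,0,0,0,-3.5,35,95,0,0,0,-7,53,150,0,0,0,-11,70,205,0,0,0,-15,88,260,0,0,0,-19,104,315,0,0,0,-24,120,370,0,0,0,-28,132,409,0,0,0,-32.7,132,409,0,0,0,-32.7,132,409,0,0,0,-32.7]'
python3 - <<'E'
from h import *
grab('wrist','w7')
cv2.imwrite('pics/w7b.png',cv2.resize(cv2.imread('pics/w7.png'),(800,600),interpolation=cv2.INTER_CUBIC))
rel([.507,.37,.20],-158)
E
```

```text
clock: 8.28
position: [0.4189, 0.2887, 0.1985]
ee_rot: [-0.001, -0.191, 0.982, -0.001]
contact_force: [-0.1, -0.0, -0.0]
width: 0.0216
clock 8.325 pos [0.4192 0.2884 0.1988] yaw -158.06 F [ 0.56  0.41 -1.72] M [-0.025 -0.015 -0.02 ] w 0.0217
shift [-111.9   42.9   -1.5] rot [-0.05 -0.14 -0.06]
```

View pics/w7b.png

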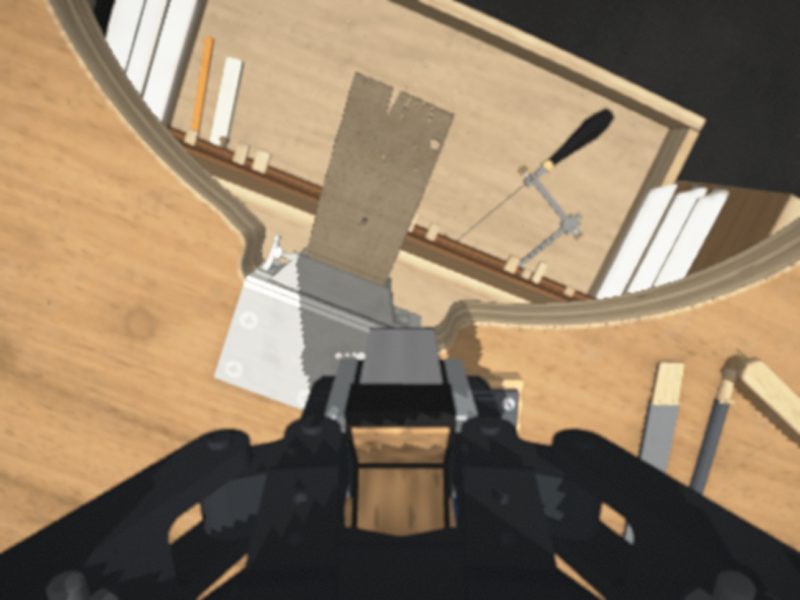

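```bash
python3 - <<'E'
from h import *
im=cv2.imread('pics/w1.png');print(im[228:243:3,240:258:3].tolist())
E
python3 -m jog '[-35,46,0,0,0,0,-70,92,0,0,0,0,-120,60,0,0,0,0,-176,22,0,0,0,0,-176,22,0,0,0,0,-176,22,0,0,0,0]'
python3 - <<'E'
from h import *
grab('wrist','w8')
cv2.imwrite('pics/w8b.png',cv2.resize(cv2.imread('pics/w8.png'),(800,600),interpolation=cv2.INTER_CUBIC))
rel([.507,.37,.20],-158)
E
```

```text
[[[73, 45, 26], [76, 48, 28], [80, 57, 43], [103, 93, 89], [121, 102, 95], [97, 59, 33]], [[74, 45, 26], [89, 73, 64], [125, 122, 122], [147, 147, 148], [132, 130, 128], [153, 102, 73]], [[75, 48, 29], [112, 109, 109], [131, 131, 132], [115, 114, 114], [114, 113, 114], [138, 126, 120]], [[77, 52, 36], [114, 112, 112], [115, 114, 116], [116, 114, 115], [96, 84, 78], [89, 56, 33]], [[78, 54, 42], [116, 114, 115], [108, 103, 100], [84, 62, 50], [83, 52, 29], [93, 63, 47]]]
clock: 9.07
position: [0.5751, 0.374, 0.1989]
ee_rot: [-0.001, -0.189, 0.982, -0.0]
contact_force: [-0.3, 0.1, -1.5]
width: 0.0218
clock 9.125 pos [0.5742 0.3745 0.1993] yaw -158.12 F [-0.09 -0.13 -1.09] M [-0.042  0.022 -0.014] w 0.0218
shift [64.  20.8 -0.6] rot [ 0.02 -0.13 -0.12]
```

View pics/w8b.png

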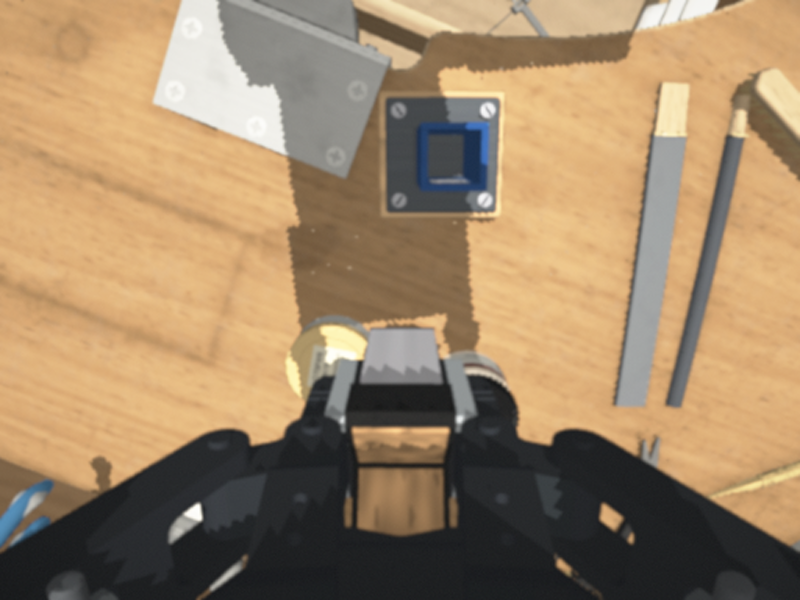

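Run:
```python
from h import *
im=cv2.imread('pics/w8.png')[55:145,235:330]
cv2.imwrite('pics/w8z.png',cv2.resize(im,None,fx=7,fy=7,interpolation=cv2.INTER_CUBIC))
```

```text
(no output)
```

View pics/w8z.png

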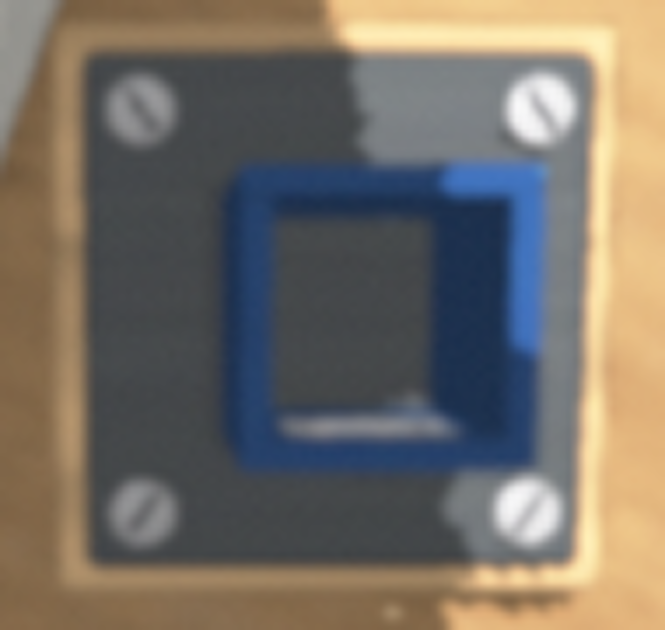

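```bash
python3 -m jog '[-30,10,0,0,0,0,-65,22,0,0,0,0,-65,22,0,0,0,0,-65,22,0,0,0,0]'
python3 - <<'E'
from h import *
grab('wrist','w9')
im=cv2.imread('pics/w9.png')
cv2.imwrite('pics/w9b.png',cv2.resize(im[0:130,190:350],None,fx=5,fy=5,interpolation=cv2.INTER_CUBIC)[:,:800])
rel([.507,.37,.20],-158)
E
```

```text
clock: 9.62
position: [0.6252, 0.4203, 0.1998]
ee_rot: [-0.001, -0.191, 0.982, -0.0]
contact_force: [-0.4, -0.4, -0.7]
width: 0.0215
clock 9.675 pos [0.6252 0.4201 0.2   ] yaw -157.98 F [ 0.24 -0.57 -1.1 ] M [-0.041 -0.06  -0.035] w 0.0216
shift [128.4  -2.2   0.2] rot [-0.01 -0.08  0.02]
```

View pics/w9b.png

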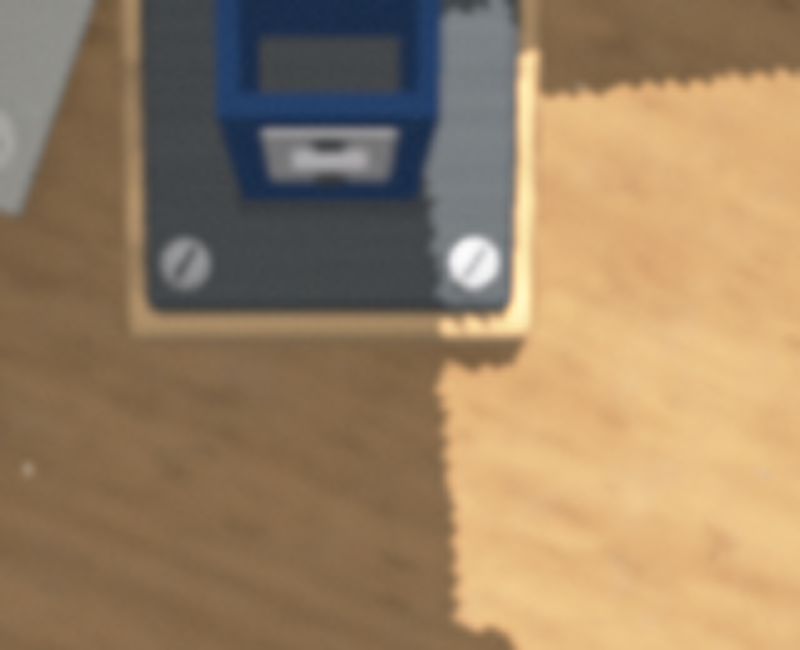

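Run:
```python
from h import *
print(get_state()['qpos'].round(3))
```

```text
[ 0.499  0.575  1.139  0.     1.429 -1.456]
```

Confirmed: the aluminium plate and hole are on the wall facing away from the robot, at about 22° world. The text says the robot's left, so that doesn't match here.

With this grasp the button needs tool yaw -68°. That puts joint 6 at about -2.9 rad, outside its range. I'll return the post to its block, re-grip with a half turn, and then joint 6 will be in range.

```bash
python3 -m jog '[58,4,0,0,0,0,116,8,0,0,0,0,174,12,0,0,0,0,205,-20,0,0,0,4,230,-60,0,0,0,8,250,-100,0,0,0,14,272,-155,0,0,0,20,295,-205,0,0,0,26,315,-255,0,0,0,32.7,315,-255,0,0,0,32.7]'
python3 - <<'E'
from h import *
rel([.4736,-.1369,.20],169.3)
E
```

```text
clock: 10.92
position: [0.4288, 0.063, 0.2003]
ee_rot: [0.0, 0.096, 0.995, -0.001]
contact_force: [-0.5, -0.4, -2.1]
width: 0.0216
clock 10.925 pos [0.4288 0.063  0.2003] yaw 168.95 F [-0.54 -0.39 -2.11] M [0.033 0.042 0.003] w 0.0216
shift [ -82.3 -187.6    0.6] rot [-0.06  0.05 -0.35]
```

```bash
python3 -m jog '[-22,-52,0,0,0,0,-45,-104,0,0,0,0,-68,-156,0,0,0,-0.3,-82,-187,0,0,0,-0.3,-82,-187,0,0,0,-0.3,-82,-187,0,0,0,-0.3]'
python3 - <<'E'
from h import *
grab('wrist','w10')
im=cv2.imread('pics/w10.png');cv2.imwrite('pics/w10b.png',cv2.resize(im[150:384,130:390],None,fx=2.5,fy=2.5,interpolation=cv2.INTER_CUBIC))
rel([.4736,-.1369,.20],169.3)
grab('wrist','w10')
rel([.4736,-.1369,.20],169.3)
d=cv2.imread('pics/w10.png').astype(float);print(np.abs(d-cv2.imread('pics/w6.png')).mean())
a=cv2.cvtColor(cv2.imread('pics/w6.png'),6).astype(np.float32)[0:190,100:420];b=cv2.cvtColor(cv2.imread('pics/w10.png'),6).astype(np.float32)[0:190,100:420]
print(cv2.phaseCorrelate(a,b,cv2.createHanningWindow((320,190),cv2.CV_32F)))
E
```

```text
clock: 11.68
position: [0.4752, -0.1312, 0.1998]
ee_rot: [-0.0, 0.09, 0.996, 0.001]
contact_force: [0.3, 0.4, -1.8]
width: 0.0217
clock 11.725 pos [ 0.4753 -0.1311  0.1998] yaw 169.67 F [ 0.93  0.94 -1.07] M [-0.036  0.014  0.034] w 0.0216
shift [ 0.6 -6.  -0.2] rot [ 0.06 -0.04  0.37]
clock 11.775 pos [ 0.4754 -0.1311  0.1999] yaw 169.69 F [ 0.62 -0.74 -2.  ] M [-0.007  0.027  0.001] w 0.0217
shift [ 0.7 -6.1 -0.1] rot [ 0.05 -0.03  0.39]
9.155410766601562
((-7.055229356657264, 2.3486303229796874), 0.7305336967110634)
```

View pics/w10b.png

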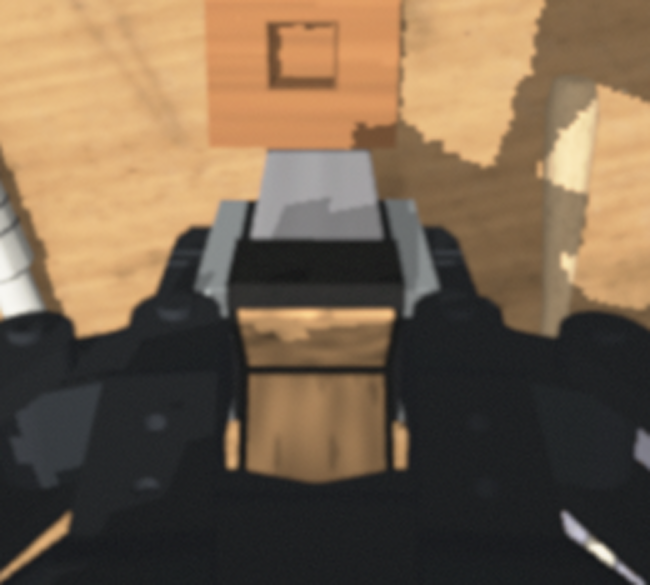

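```bash
python3 -m jog '[0.7,-6,0,0,0,0.4,0.7,-6,0,0,0,0.4,0.7,-6,0,0,0,0.4]'
cat >> h.py <<'E'
def cmpw(a,b):
    A,B=[cv2.cvtColor(cv2.imread('pics/%s.png'%k),6).astype(np.float32)[0:190,100:420] for k in (a,b)]
    print('reg',cv2.phaseCorrelate(A,B,cv2.createHanningWindow((320,190),cv2.CV_32F)))
E
python3 - <<'E'
from h import *
grab('wrist','w11')
rel([.4736,-.1369,.20],169.3);cmpw('w6','w11')
E
```

```text
clock: 12.15
position: [0.4742, -0.1384, 0.1998]
ee_rot: [0.0, 0.094, 0.996, 0.0]
contact_force: [-0.4, 0.1, -2.1]
width: 0.0215
clock 12.2 pos [ 0.4742 -0.1384  0.1998] yaw 169.19 F [-0.72 -0.12 -0.38] M [ 0.031 -0.016 -0.015] w 0.0214
shift [ 0.9  1.4 -0.2] rot [ 0.01  0.   -0.11]
reg ((0.3813540357347165, 1.84577021494529), 0.965517022460699)
```

```bash
python3 -m jog '[0.5,1,40,0,0,0,0.5,1,80,0,0,0,0.5,1,105,0,0,0,0.5,1,115,0,0,0,0.5,1,115,0,0,0,0.5,1,115,0,0,0]'
python3 - <<'E'
from h import *
grab('wrist','w12')
im=cv2.imread('pics/w12.png');cv2.imwrite('pics/w12b.png',cv2.resize(im[150:384,130:390],None,fx=2.5,fy=2.5,interpolation=cv2.INTER_CUBIC))
rel([.4736,-.1369,.0549],169.3)
E
```

```text
clock: 12.95
position: [0.4749, -0.1379, 0.0858]
ee_rot: [0.001, 0.094, 0.996, -0.0]
contact_force: [-0.1, -1.0, -1.0]
width: 0.0216
clock 13.0 pos [ 0.4749 -0.1379  0.0859] yaw 169.19 F [ 0.76  0.52 -0.74] M [ 0.051 -0.01  -0.005] w 0.0217
shift [ 1.5  0.8 31. ] rot [-0.03  0.14 -0.11]
```

View pics/w12b.png

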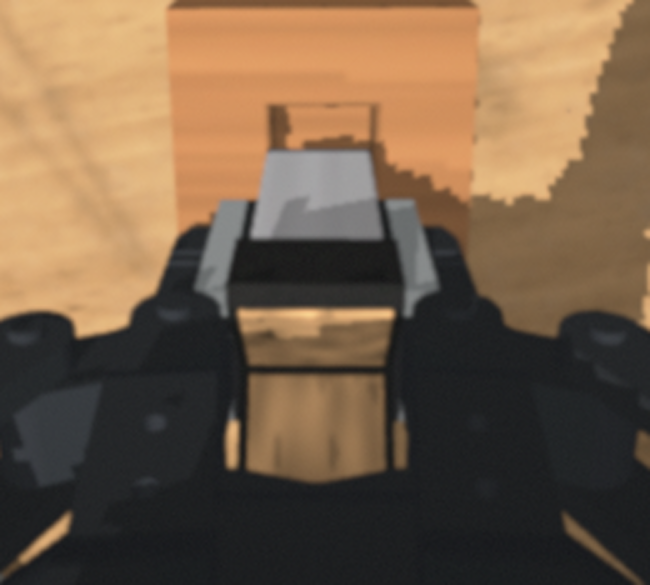

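```bash
python3 -m jog '[1,1,8,0,0,0,1,1.2,14,0,0,0,1,1.2,19,0,0,0,1,1.2,19,0,0,0]'
python3 - <<'E'
from h import *
rel([.4736,-.1369,.0549],169.3)
E
python3 -m jog '[0,0,4,0,0,0,0,0,8,0,0,0,0,0,11,0,0,0,0,0,11,0,0,0]'
python3 - <<'E'
from h import *
grab('wrist','w13')
im=cv2.imread('pics/w13.png');cv2.imwrite('pics/w13b.png',cv2.resize(im[150:384,130:390],None,fx=2.5,fy=2.5,interpolation=cv2.INTER_CUBIC))
rel([.4736,-.1369,.0549],169.3)
E
```

```text
clock: 13.5
position: [0.4728, -0.136, 0.0652]
ee_rot: [-0.001, 0.094, 0.996, 0.0]
contact_force: [0.3, -1.0, -1.8]
width: 0.0217
clock 13.5 pos [ 0.4728 -0.136   0.0652] yaw 169.19 F [ 0.31 -0.97 -1.84] M [-0.033  0.02  -0.037] w 0.0217
shift [-1.  -0.8 10.3] rot [ 0.02 -0.07 -0.11]
clock: 14.0
position: [0.4732, -0.1361, 0.0549]
ee_rot: [-0.0, 0.094, 0.996, 0.0]
contact_force: [0.4, 1.3, 1.3]
width: 0.0216
clock 14.05 pos [ 0.4732 -0.1361  0.0549] yaw 169.18 F [-0.22  0.62  0.38] M [ 0.099  0.13  -0.005] w 0.0221
shift [-0.6 -0.7 -0. ] rot [ 0.01  0.   -0.12]
```

View pics/w13b.png

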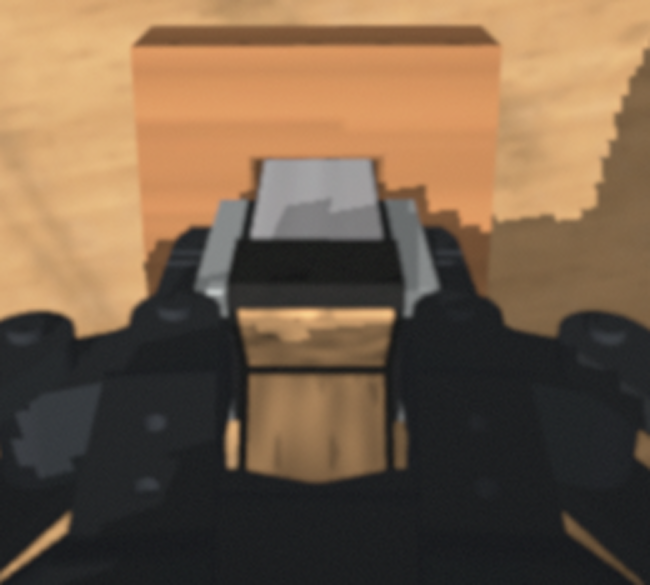

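```bash
python3 -m jog '[0,0,0,0,0,0,0,0,0,0,0,0,0,0,0,0,0,0,0,0,0,0,0,0,0,0,-25,0,0,0,0,0,-55,0,0,0,0,0,-80,0,0,0,0,0,-80,0,0,0]' 0
python3 - <<'E'
from h import *
grab('wrist','w14')
im=cv2.imread('pics/w14.png');cv2.imwrite('pics/w14b.png',cv2.resize(im[100:384,100:420],None,fx=2,fy=2,interpolation=cv2.INTER_CUBIC))
rel([.373,-.1369,.15],169.3)
E
```

```text
clock: 15.05
position: [0.4745, -0.1367, 0.1365]
ee_rot: [0.002, 0.094, 0.996, -0.001]
contact_force: [0.2, 0.5, -0.1]
width: 0.0853
clock 15.1 pos [ 0.4735 -0.1363  0.1352] yaw 169.19 F [-0.62  0.23 -0.57] M [-0.    -0.     0.005] w 0.0853
shift [ 98.6 -19.5 -15. ] rot [-0.02  0.09 -0.11]
```

View pics/w14b.png

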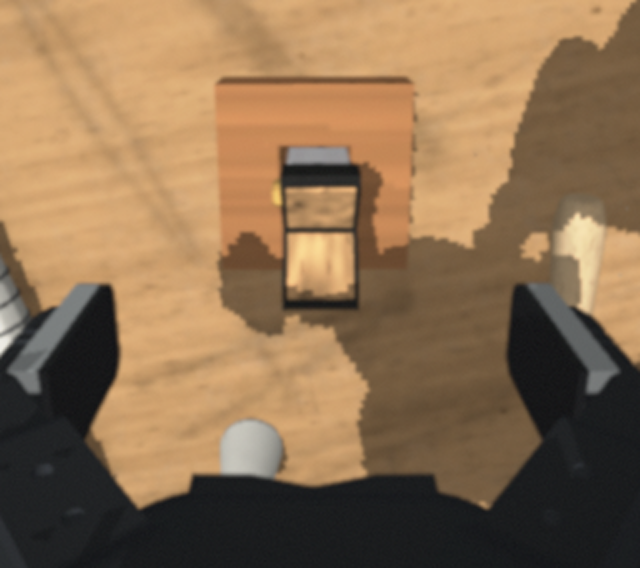

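```bash
python3 -m jog '[50,-10,-5,0,0,0,98,-19,-5,0,0,8,98,-19,-5,0,0,18,98,-19,-5,0,0,28,98,-19,-5,0,0,38,98,-19,-5,0,0,48,98,-19,-5,0,0,58,98,-19,-5,0,0,68,98,-19,-5,0,0,78,98,-19,-5,0,0,88]'
python3 -m jog '[0,0,0,0,0,10,0,0,0,0,0,20,0,0,0,0,0,30,0,0,0,0,0,40,0,0,0,0,0,50,0,0,0,0,0,60,0,0,0,0,0,70,0,0,0,0,0,80,0,0,0,0,0,90,0,0,0,0,0,92]'
python3 -m jog '[0,0,0,0,0,0,0,0,0,0,0,0]'
python3 - <<'E'
from h import *
rel([.4734,-.1364,.115],-10.7)
E
```

```text
clock: 16.35
position: [0.3724, -0.1359, 0.1384]
ee_rot: [-0.001, 0.761, 0.648, -0.0]
contact_force: [0.1, 1.0, -0.1]
width: 0.0852
clock: 17.6
position: [0.3725, -0.136, 0.1386]
ee_rot: [-0.001, 0.996, -0.094, -0.001]
contact_force: [-1.1, -0.4, -1.3]
width: 0.0853
clock: 17.85
position: [0.3732, -0.1363, 0.1395]
ee_rot: [-0.0, 0.996, -0.094, -0.0]
contact_force: [-1.0, -0.0, 0.1]
width: 0.0853
clock 17.85 pos [ 0.3732 -0.1363  0.1395] yaw -10.74 F [-0.96 -0.    0.13] M [-0.024 -0.029  0.044] w 0.0853
shift [ 98.5 -18.6  24.4] rot [-0.02  0.03 -0.04]
```

```bash
python3 -m jog '[10,-2,24,0,0,0,50,-9.5,24,0,0,0,85,-16,24,0,0,0,98.5,-18.6,24,0,0,0,98.5,-18.6,24,0,0,0,98.5,-18.6,24,0,0,0]'
python3 - <<'E'
from h import *
grab('wrist','w15')
im=cv2.imread('pics/w15.png');cv2.imwrite('pics/w15b.png',cv2.resize(im[100:384,100:420],None,fx=2,fy=2,interpolation=cv2.INTER_CUBIC))
rel([.4734,-.1364,.054],-10.7)
E
```

```text
clock: 18.6
position: [0.4719, -0.1362, 0.1155]
ee_rot: [-0.0, 0.996, -0.094, -0.001]
contact_force: [0.4, 0.1, -0.1]
width: 0.085
clock 18.65 pos [ 0.4719 -0.1363  0.1156] yaw -10.82 F [-0.85  0.56  0.51] M [-0.049 -0.058  0.023] w 0.0853
shift [ 1.6 -0.1 61.6] rot [-0.02  0.1  -0.12]
```

View pics/w15b.png

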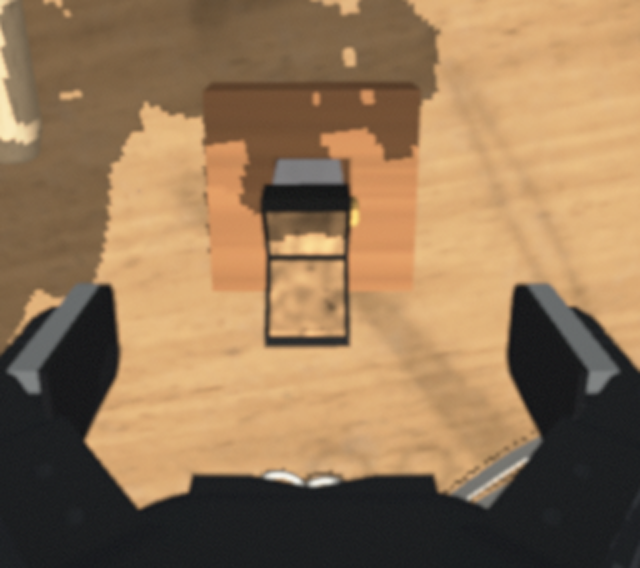

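```bash
python3 -m jog '[0.5,-0.3,25,0,0,0,1,-0.5,45,0,0,0,1,-0.5,57,0,0,0,1,-0.5,61.5,0,0,0,1,-0.5,61.5,0,0,0,1,-0.5,61.5,0,0,0]'
python3 -m jog '[0,0,0,0,0,0,0,0,0,0,0,0,0,0,0,0,0,0,0,0,0,0,0,0]' 0.55 30
python3 -m jog '[0,0,0,0,0,0,0,0,0,0,0,0,0,0,0,0,0,0,0,0,0,0,0,0,0,0,0,0,0,0,0,0,0,0,0,0]' 1 30
python3 - <<'E'
from h import *
grab('wrist','w16');
im=cv2.imread('pics/w16.png');cv2.imwrite('pics/w16b.png',cv2.resize(im[150:384,130:390],None,fx=2.5,fy=2.5,interpolation=cv2.INTER_CUBIC))
rel([0.37,-0.117,0.12],-10.7)
E
```

```text
clock: 19.4
position: [0.4751, -0.1365, 0.0549]
ee_rot: [0.0, 0.996, -0.094, 0.001]
contact_force: [-0.2, 0.0, 0.3]
width: 0.0852
clock: 19.9
position: [0.4747, -0.1363, 0.0543]
ee_rot: [-0.0, 0.996, -0.094, 0.0]
contact_force: [0.3, 0.5, 0.9]
width: 0.0381
clock: 20.65
position: [0.4748, -0.1364, 0.0544]
ee_rot: [0.0, 0.996, -0.094, 0.0]
contact_force: [0.3, -0.6, 3.1]
width: 0.0212
clock 20.7 pos [ 0.4748 -0.1364  0.0544] yaw -10.81 F [ 0.27 -0.1   3.35] M [-0.129  0.074 -0.014] w 0.0215
shift [-106.6    0.6  -65.6] rot [ 0.   -0.02 -0.11]
```

View pics/w16b.png

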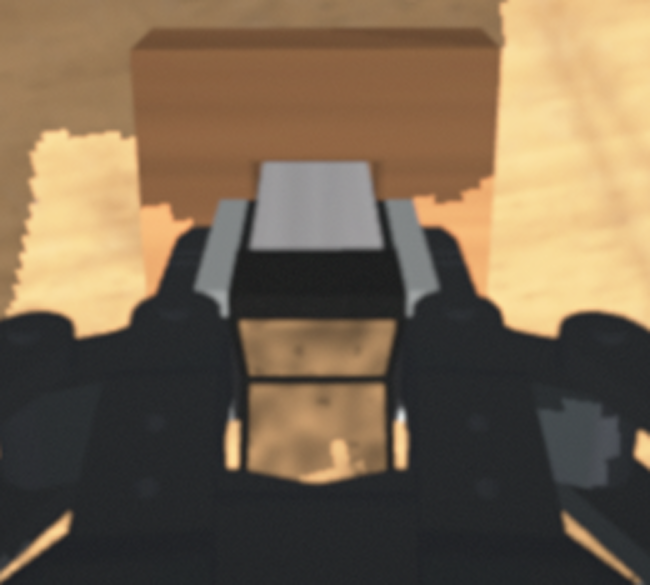

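```bash
python3 -m jog '[0,0,-6,0,0,0,0,0,-15,0,0,0,0,0,-35,0,0,0,0,0,-65,0,0,0,-20,0,-65,0,0,0,-60,0,-70,0,0,0,-106,0,-80,0,0,0,-106,0,-120,0,0,0,-106,0,-145,0,0,0,-106,0,-145,0,0,0]'
python3 - <<'E'
from h import *
from scipy.optimize import least_squares
rel([0.37,0.1,0.20],112.3)
def fit(data,x0,free):
    def f(p):
        out=[]
        for fn,L,W in data:
            W=np.array(W);c,s=np.cos(p[2]),np.sin(p[2]);P=W.copy()
            P[:,:2]=np.c_[p[0]+c*W[:,0]-s*W[:,1],p[1]+s*W[:,0]+c*W[:,1]];P[:,2]+=p[3]
            out.append((proj(fn,P)-np.array(L)).ravel())
        return np.concatenate(out)
    r=least_squares(f,x0);print(r.x[:2].round(4),np.degrees(r.x[2]).round(2),r.x[3:].round(4),'res',r.fun.round(1));return r.x
off=lambda l,o,k:[[(u+.5)/k-.5+o[0],(v+.5)/k-.5+o[1]] for u,v in l]
h=.0146
# local frame: +X = dir(22deg-ish) 'plate' , image: down=plate(+X), right=+Y
rim=[[-h,-h,.076],[-h,h,.076],[h,h,.076],[h,-h,.076]]
fl=[[-.032,-.032,.006],[-.032,.032,.006],[.032,.032,.006],[.032,-.032,.006]]
z=cam('w8');print('cam z',ray('w8',[[256,192]])[0])
R8=('w8',off([(230,166),(547,163),(535,468),(237,470)],(235,55),7),rim)
F8=('w8',off([(86,52),(596,52),(575,568),(88,567)],(235,55),7),fl)
x0=[.507,.37,np.radians(22),.02]
fit([R8],x0,1);fit([F8],x0,1);fit([R8,F8],x0,1)
R1=('w1',off([(120,425),(262,330),(376,460),(230,557)],(200,160),6),[rim[0],rim[1],rim[2],rim[3]])
R1=('w1',R1[1],[rim[0],rim[1],rim[2],rim[3]])
fit([R1],x0,1);fit([R1,R8,F8],x0,1)
E
```

```text
clock: 21.95
position: [0.3717, -0.117, 0.2013]
ee_rot: [0.001, 0.996, -0.094, 0.003]
contact_force: [1.3, 0.2, -2.0]
width: 0.0217
clock 21.95 pos [ 0.3717 -0.117   0.2013] yaw -10.82 F [ 1.28  0.23 -1.97] M [-0.023  0.018 -0.027] w 0.0217
shift [ -42.3 -212.8    0.8] rot [ 3.6000e-01 -9.0000e-02 -1.2312e+02]
cam z [0.51057741 0.34927653 0.32282626]
[0.5039 0.3711] 22.54 [0.0163] res [ 0.8 -0.4 -0.7 -0.4 -0.1  0.3  0.   0.5]
[0.5037 0.3719] 21.79 [0.0119] res [-0.3  0.   0.1  0.3  0.1 -0.2 -0.  -0.1]
[0.5038 0.3715] 21.99 [0.0133] res [ 1.5 -0.3 -0.6  0.2 -0.3  0.3  0.3  0.1 -0.9 -0.1 -0.1 -0.1  0.1 -0.2
 -0.4  0.1]
[0.5106 0.3688] 22.08 [-0.0018] res [ 0.2  0.4  0.3 -0.7 -0.6  0.2  0.1  0.1]
[0.5039 0.3714] 21.99 [0.0142] res [-1.1 -0.1  0.5 -2.   0.6  0.2 -0.1  1.   1.4 -0.2 -0.5  0.2 -0.3  0.5
  0.2  0.2 -1.1 -0.2 -0.1 -0.2  0.2 -0.  -0.5  0.3]
```

```bash
python3 -m jog '[-8,-39,0,0,0,-10,-15,-78,0,0,0,-20,-23,-117,0,0,0,-30,-31,-156,0,0,0,-40,-38,-195,0,0,0,-50,-46,-234,0,0,0,-60,-54,-273,0,0,0,-70,-61,-312,0,0,0,-80,-69,-350,0,0,0,-90,-77,-389,0,0,0,-100]'
python3 - <<'E'
from h import *
rel([.45,.35,.20],112)
E
```

```text
clock: 23.2
position: [0.3669, 0.2811, 0.1979]
ee_rot: [-0.0, 0.71, 0.704, -0.001]
contact_force: [-0.3, -0.1, -0.4]
width: 0.0218
clock 23.2 pos [0.3669 0.2811 0.1979] yaw 89.54 F [-0.28 -0.13 -0.38] M [-0.004 -0.034  0.009] w 0.0218
shift [69.6 82.5 -2.4] rot [ -0.14   0.05 -22.46]
```

```bash
python3 -m jog '[25,28,0,0,0,-8,50,56,0,0,0,-16,70,83,0,0,0,-22.5,70,83,0,0,0,-22.5,70,83,0,0,0,-22.5]'
python3 - <<'E'
from h import *
rel([.5035,.3726,.175],112)
E
```

```text
clock: 23.82
position: [0.4506, 0.3482, 0.1978]
ee_rot: [-0.001, 0.562, 0.827, -0.002]
contact_force: [-0.5, 0.2, -1.1]
width: 0.0217
clock 23.825 pos [0.4506 0.3482 0.1978] yaw 111.65 F [-0.48  0.24 -1.14] M [-0.009  0.035 -0.006] w 0.0217
shift [ 3.2 58.2 22.5] rot [-0.23  0.03 -0.35]
```

```bash
python3 -m jog '[2,30,0,0,0,-0.3,3,58,10,0,0,-0.3,3,58,22,0,0,-0.3,3,58,22,0,0,-0.3,3,58,22,0,0,-0.3]'
python3 - <<'E'
from h import *
grab('wrist','w17');
im=cv2.imread('pics/w17.png');cv2.imwrite('pics/w17b.png',cv2.resize(im[100:300,130:390],None,fx=3,fy=3,interpolation=cv2.INTER_CUBIC))
rel([.5035,.3726,.175],112)
E
```

```text
clock: 24.45
position: [0.5035, 0.3726, 0.1775]
ee_rot: [-0.0, 0.559, 0.829, -0.0]
contact_force: [-0.8, 0.1, -1.3]
width: 0.022
clock 24.5 pos [0.5039 0.3728 0.1778] yaw 111.99 F [ 0.5  -0.55 -0.87] M [-0.062 -0.018 -0.003] w 0.0216
shift [-0.  -0.5  2.8] rot [ 0.   -0.01 -0.01]
```

View pics/w17b.png

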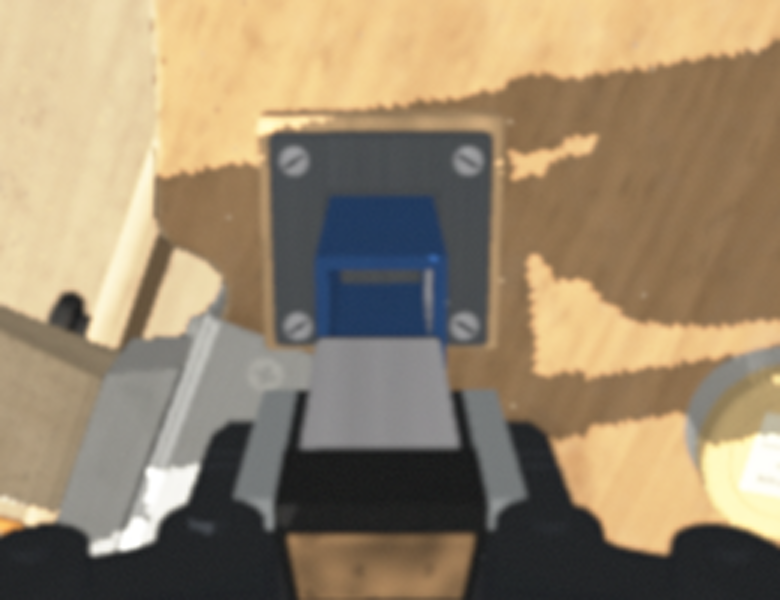

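```bash
cat >> h.py <<'E'
from scipy.optimize import least_squares
def fit(data,x0,fixz=None):
    def f(p):
        out=[]
        for fn,L,W in data:
            W=np.array(W);c,s=np.cos(p[2]),np.sin(p[2]);P=W.copy()
            P[:,:2]=np.c_[p[0]+c*W[:,0]-s*W[:,1],p[1]+s*W[:,0]+c*W[:,1]];P[:,2]+=p[3] if fixz is None else fixz
            out.append((proj(fn,P)-np.array(L)).ravel())
        return np.concatenate(out)
    r=least_squares(f,x0);print(r.x[:2].round(4),np.degrees(r.x[2]).round(2),r.x[3:].round(4),'res',r.fun.round(1));return r.x
off=lambda l,o,k:[[(u+.5)/k-.5+o[0],(v+.5)/k-.5+o[1]] for u,v in l]
E
python3 - <<'E'
from h import *
im=cv2.imread('pics/w17.png');cv2.imwrite('pics/w17z.png',cv2.resize(im[135:220,210:300],None,fx=7,fy=7,interpolation=cv2.INTER_CUBIC))
E
```

```text
(no output)
```

View pics/w17z.png

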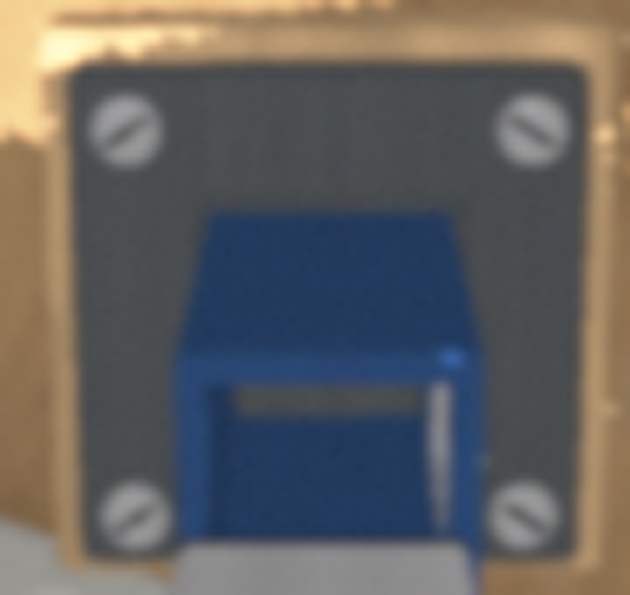

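Run:
```python
from h import *
h=.0146;g=.0116;f=.032
def go(t):
    F=('w17',off([(68,65),(587,65),(578,560),(83,560)],(210,135),7),[[f,f,t],[f,-f,t],[-f,-f,t],[-f,f,t]])
    Rm=('w17',off([(177,352),(484,350),(207,383),(457,381)],(210,135),7),[[h,h,.076],[h,-h,.076],[g,g,.076],[g,-g,.076]])
    a=('w8',off([(86,52),(596,52),(575,568),(88,567)],(235,55),7),[[f,f,t],[f,-f,t],[-f,-f,t],[-f,f,t]])
    # w8: image up=202deg; corners UL=(202,-68).. in 112-frame: x=112dir,y=202dir
    a=(a[0],a[1],[[-f,f,t],[f,f,t],[f,-f,t],[-f,-f,t]])
    b=('w8',off([(230,166),(547,163),(535,468),(237,470)],(235,55),7),[[-h,h,.076],[h,h,.076],[h,-h,.076],[-h,-h,.076]])
    x0=[.504,.3715,np.radians(112),.014]
    print(t);fit([F,Rm],x0);fit([a,b],x0);return fit([F,Rm,a,b],x0)
for t in (.004,.006,.008): go(t)
rel([.5035,.3726,.175],112)
```

```text
0.004
[0.5039 0.3713] 112.1 [0.0141] res [-0.  -0.1  0.6 -0.3 -0.1 -0.6  0.2 -0.5 -0.2  0.2  0.2  0.4  0.1  0.2
 -0.6  0.4]
[0.5038 0.3715] 111.98 [0.0145] res [-0.9 -0.1 -0.3 -0.  -0.1 -0.3 -0.4 -0.   1.5 -0.4 -0.4  0.1 -0.1  0.4
  0.3  0.2]
[0.5038 0.3714] 112.03 [0.0147] res [-0.1 -0.3  0.7 -0.4 -0.1 -0.6  0.  -0.5 -0.3  0.2  0.2  0.4  0.   0.1
 -0.5  0.4 -1.  -0.  -0.4 -0.1 -0.1 -0.3 -0.4  0.1  1.4 -0.3 -0.4  0.1
 -0.1  0.4  0.3  0.2]
0.006
[0.504  0.3711] 112.1 [0.0129] res [-0.1  0.2  0.7 -0.1  0.  -0.2  0.1  0.  -0.1 -0.   0.   0.1  0.2 -0.1
 -0.7  0.1]
[0.5038 0.3715] 111.99 [0.0133] res [-0.9 -0.1 -0.1 -0.1  0.1 -0.2 -0.4  0.1  1.5 -0.3 -0.6  0.2 -0.3  0.3
  0.3  0.1]
[0.5038 0.3714] 112.03 [0.0139] res [-0.2 -0.1  0.8 -0.2  0.  -0.1 -0.1  0.  -0.2 -0.1  0.1  0.1  0.1 -0.2
 -0.6  0.  -1.1 -0.2 -0.1 -0.2  0.2 -0.2 -0.5  0.2  1.4 -0.3 -0.6  0.2
 -0.3  0.4  0.2  0.2]
0.008
[0.504 0.371] 112.1 [0.0117] res [-0.2  0.5  0.8  0.2  0.1  0.3  0.   0.4  0.  -0.3 -0.1 -0.1  0.3 -0.4
 -0.8 -0.2]
[0.5037 0.3716] 111.99 [0.0121] res [-0.9 -0.2  0.1 -0.2  0.3 -0.1 -0.4  0.2  1.5 -0.2 -0.8  0.3 -0.5  0.2
  0.3 -0.1]
[0.5038 0.3714] 112.03 [0.0131] res [-0.4  0.1  1.  -0.   0.2  0.4 -0.2  0.5 -0.1 -0.4  0.1 -0.2  0.2 -0.5
 -0.7 -0.3 -1.1 -0.3  0.1 -0.3  0.4 -0.  -0.5  0.4  1.3 -0.2 -0.8  0.2
 -0.5  0.3  0.1  0.1]
clock 24.5 pos [0.5039 0.3728 0.1778] yaw 111.99 F [ 0.5  -0.55 -0.87] M [-0.062 -0.018 -0.003] w 0.0216
shift [-0.  -0.5  2.8] rot [ 0.   -0.01 -0.01]
```

Run:
```python
from h import *
s=get_state();q=s['ee_rot'];R0=R.from_quat([q[1],q[2],q[3],q[0]]);p=s['position']
for d in (-3,-2,-1,0,1):
  print(d,[ (proj('w17',[p+R0.apply(np.array([11+d,sy*11,42.4])/1000) for sy in (-1,1)])).round(2).tolist(), proj('w17',[p+R0.apply(np.array([20+d,sy*11,-31])/1000) for sy in (-1,1)]).round(1).tolist()])
im=cv2.imread('pics/w17.png');print(im[205:222,256].tolist(), im[212:214,225:245].tolist())
```

```text
-3 [[[237.36, 216.48], [278.66, 216.44]], [[224.0, 271.5], [294.2, 271.5]]]
-2 [[[237.33, 214.71], [278.69, 214.68]], [[223.9, 268.7], [294.3, 268.6]]]
-1 [[[237.3, 212.94], [278.73, 212.91]], [[223.8, 265.8], [294.4, 265.8]]]
0 [[[237.27, 211.16], [278.76, 211.13]], [[223.7, 263.0], [294.5, 262.9]]]
1 [[[237.24, 209.38], [278.8, 209.35]], [[223.6, 260.1], [294.6, 260.0]]]
[[94, 58, 33], [93, 57, 34], [94, 59, 35], [93, 58, 33], [94, 59, 34], [93, 58, 34], [89, 62, 45], [100, 90, 86], [129, 126, 127], [142, 140, 142], [143, 141, 142], [142, 141, 142], [142, 141, 142], [142, 140, 142], [142, 141, 142], [141, 140, 141], [142, 141, 142]] [[[92, 90, 88], [108, 106, 105], [123, 121, 120], [135, 134, 133], [139, 138, 138], [135, 134, 133], [127, 125, 125], [110, 108, 107], [90, 89, 86], [80, 76, 71], [84, 73, 67], [97, 81, 73], [106, 90, 83], [106, 91, 86], [103, 91, 87], [99, 89, 86], [99, 90, 87], [101, 91, 86], [101, 90, 86], [100, 90, 86]], [[82, 81, 79], [89, 87, 86], [99, 98, 97], [109, 108, 107], [109, 109, 107], [106, 105, 104], [99, 98, 96], [89, 87, 85], [80, 80, 78], [80, 79, 77], [92, 90, 88], [111, 107, 107], [126, 123, 123], [131, 128, 128], [130, 128, 128], [129, 127, 128], [129, 128, 128], [129, 127, 127], [128, 125, 125], [127, 125, 125]]]
```

```bash
python3 -m jog '[-0.6,0.8,12,0,0,0,-0.6,0.8,24,0,0,0,-0.6,0.8,30,0,0,0,-0.6,0.8,30,0,0,0,-0.6,0.8,30,0,0,0]'
python3 - <<'E'
from h import *
grab('wrist','w18');grab('scene','s18')
im=cv2.imread('pics/w18.png');cv2.imwrite('pics/w18b.png',cv2.resize(im[150:250,200:315],None,fx=6.5,fy=6,interpolation=cv2.INTER_CUBIC))
cv2.imwrite('pics/s18b.png',cv2.resize(cv2.imread('pics/s18.png')[150:260,180:290],None,fx=5,fy=5,interpolation=cv2.INTER_CUBIC))
rel([.504,.3726,.145],112)
s=get_state();q=s['ee_rot'];R0=R.from_quat([q[1],q[2],q[3],q[0]]);p=s['position']
print(proj('w18',[p+R0.apply(np.array([11,0,z])/1000) for z in (-50,0,50,100)]).round(1).tolist())
E
```

```text
clock: 25.12
position: [0.5058, 0.373, 0.1475]
ee_rot: [0.0, 0.559, 0.829, 0.0]
contact_force: [-0.8, 0.6, -0.1]
width: 0.0216
clock 25.225 pos [0.5059 0.3731 0.1477] yaw 111.99 F [ 0.19  0.46 -1.19] M [ 0.038  0.022 -0.025] w 0.0216
shift [ 0.3 -2.   2.7] rot [ 0.05 -0.01 -0.01]
[[258.4, 327.7], [257.7, 246.0], [257.3, 206.5], [257.1, 183.5]]
```

View pics/w18b.png

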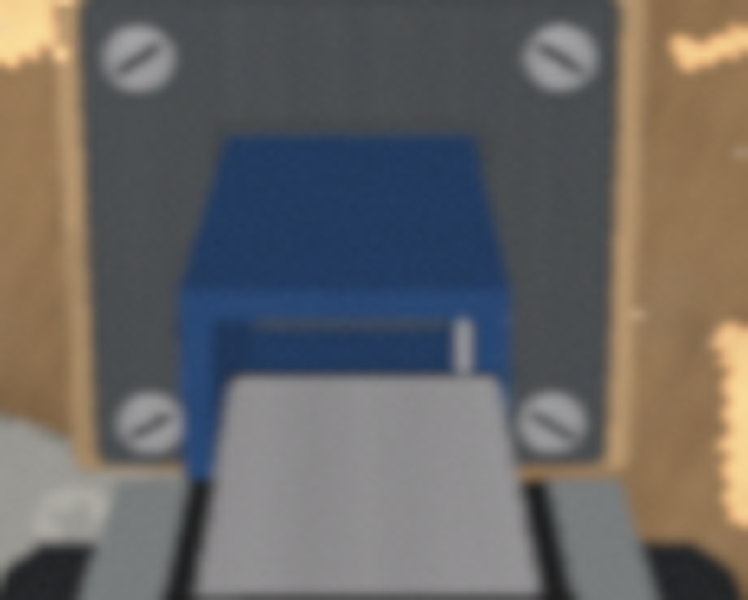

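View pics/s18b.png

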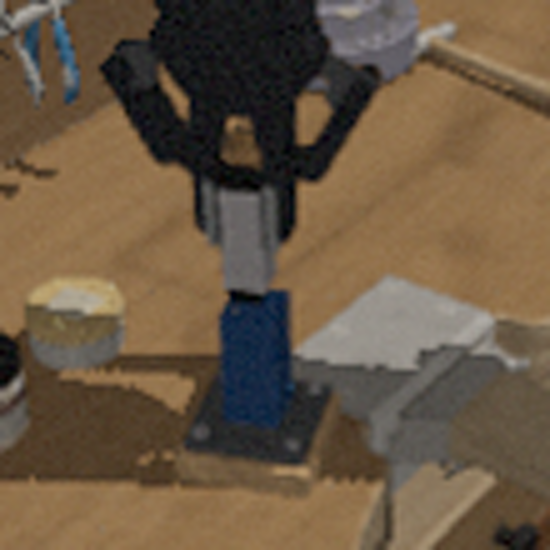

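```bash
python3 -m jog '[0,-1.8,0,0,0,0,0,-1.8,0,0,0,0,0,-1.8,0,0,0,0]'
python3 - <<'E'
from h import *
grab('wrist','w19')
im=cv2.imread('pics/w19.png');cv2.imwrite('pics/w19b.png',cv2.resize(im[150:250,200:315],None,fx=6.5,fy=6,interpolation=cv2.INTER_CUBIC))
rel([.5042,.3724,.145],112)
E
```

```text
clock: 25.6
position: [0.504, 0.3722, 0.1475]
ee_rot: [0.0, 0.559, 0.829, 0.0]
contact_force: [0.2, 0.3, -1.3]
width: 0.0216
clock 25.65 pos [0.504  0.3722 0.1474] yaw 111.99 F [-0.57 -0.56 -0.51] M [ 0.004  0.001 -0.051] w 0.0216
shift [0.1 0.3 2.4] rot [ 0.01 -0.   -0.01]
```

View pics/w19b.png

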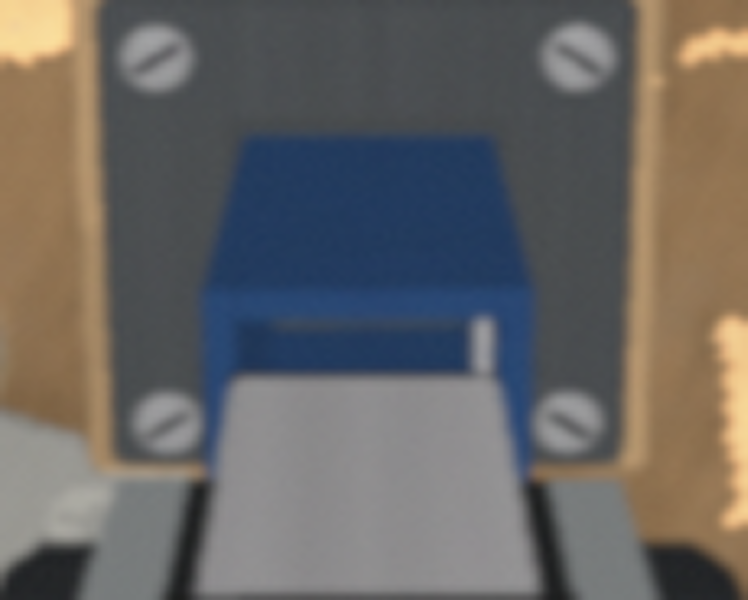

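```bash
python3 -m jog '[0,0.2,4,0,0,0,0,0.2,8,0,0,0,0,0.2,10,0,0,0,0,0.2,10,0,0,0]'
python3 -m jog '[0,0,2,0,0,0,0,0,3.5,0,0,0,0,0,3.5,0,0,0]'
python3 - <<'E'
from h import *
grab('wrist','w20')
im=cv2.imread('pics/w20.png');cv2.imwrite('pics/w20b.png',cv2.resize(im[150:250,200:315],None,fx=6.5,fy=6,interpolation=cv2.INTER_CUBIC))
rel([.5042,.3724,.145],112)
E
```

```text
clock: 26.15
position: [0.504, 0.3722, 0.137]
ee_rot: [-0.0, 0.559, 0.829, -0.0]
contact_force: [0.1, 0.6, -1.6]
width: 0.0217
clock: 26.52
position: [0.5041, 0.3722, 0.1337]
ee_rot: [-0.0, 0.559, 0.829, -0.0]
contact_force: [0.3, 1.0, -1.6]
width: 0.0216
clock 26.575 pos [0.5041 0.3723 0.1338] yaw 111.99 F [ 0.16 -0.19 -1.66] M [-0.016 -0.066  0.012] w 0.0212
shift [  0.1   0.1 -11.2] rot [-0.   -0.   -0.01]
```

View pics/w20b.png

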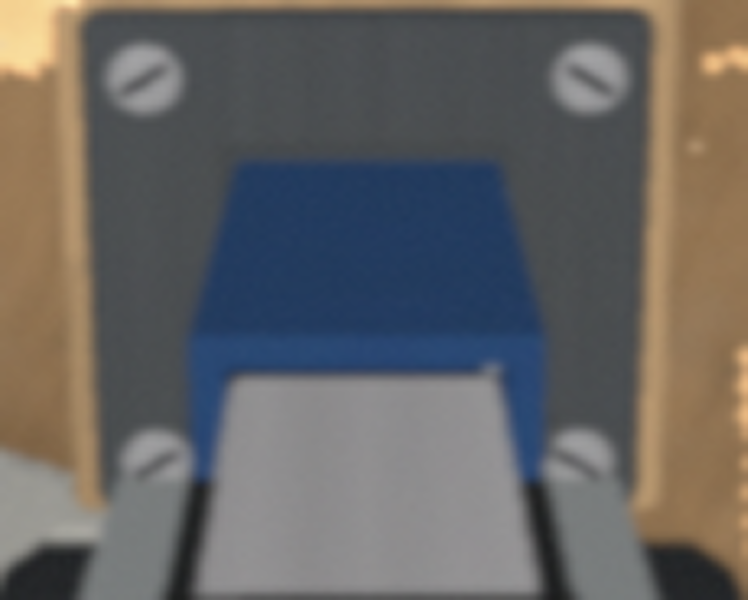

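```bash
python3 -m jog '[0,0,1.5,0,0,0,0,0,3,0,0,0,0,0,3,0,0,0]'
python3 -m jog '[0,0,1,0,0,0,0,0,2,0,0,0,0,0,2,0,0,0]'
```

```text
clock: 26.95
position: [0.504, 0.3722, 0.1306]
ee_rot: [-0.0, 0.559, 0.829, -0.0]
contact_force: [0.8, -0.1, -0.9]
width: 0.0217
clock: 27.32
position: [0.5041, 0.3723, 0.1287]
ee_rot: [-0.0, 0.559, 0.829, -0.0]
contact_force: [0.1, -0.0, -1.6]
width: 0.022
```

```bash
python3 -m jog '[0,0,1.5,0,0,0,0,0,3,0,0,0,0,0,4,0,0,0,0,0,4,0,0,0]'
python3 -m jog '[0,0,1.5,0,0,0,0,0,3,0,0,0,0,0,5,0,0,0,0,0,5,0,0,0]'
python3 - <<'E'
from h import *
grab('wrist','w21');grab('scene','s21')
im=cv2.imread('pics/w21.png');im=cv2.resize(im[150:250,200:315],None,fx=5,fy=5,interpolation=cv2.INTER_CUBIC)
im2=cv2.resize(cv2.imread('pics/s21.png')[165:265,180:280],(500,500),interpolation=cv2.INTER_CUBIC)
cv2.imwrite('pics/w21b.png',cv2.resize(np.hstack([im,im2]),(800,373)))
rel([.5042,.3724,.145],112)
E
```

```text
clock: 27.82
position: [0.5041, 0.3722, 0.1247]
ee_rot: [-0.0, 0.559, 0.829, -0.0]
contact_force: [0.2, -0.2, -1.2]
width: 0.0215
clock: 28.32
position: [0.504, 0.3722, 0.1196]
ee_rot: [-0.0, 0.559, 0.829, -0.0]
contact_force: [-0.2, -0.0, -1.2]
width: 0.0217
clock 28.425 pos [0.5042 0.3723 0.1198] yaw 111.99 F [ 0.51 -0.23 -0.98] M [0.009 0.033 0.024] w 0.0214
shift [  0.1   0.1 -25.2] rot [ 0.   -0.   -0.01]
```

View pics/w21b.png

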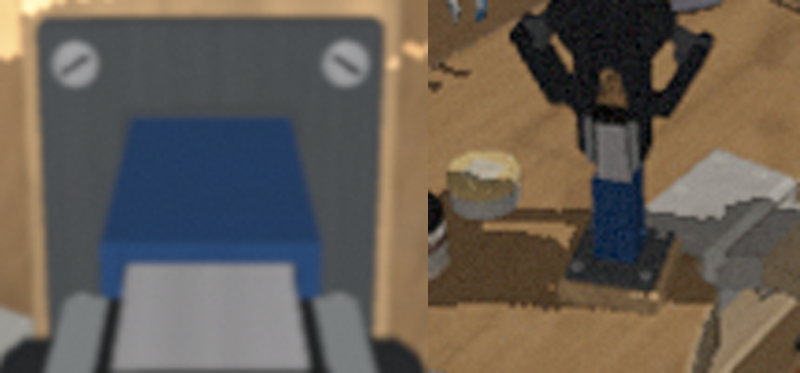

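```bash
python3 -m jog '[0,0,2,0,0,0,0,0,4,0,0,0,0,0,6,0,0,0,0,0,6,0,0,0]'
python3 -m jog '[0,0,1,0,0,0,0,0,2,0,0,0,0,0,2,0,0,0]'
python3 -m jog '[0,0,0.7,0,0,0,0,0,1.4,0,0,0,0,0,1.4,0,0,0]'
```

```text
clock: 28.92
position: [0.504, 0.3722, 0.1136]
ee_rot: [-0.0, 0.559, 0.829, -0.0]
contact_force: [-0.6, 0.2, -1.0]
width: 0.0214
clock: 29.3
position: [0.5041, 0.3723, 0.1117]
ee_rot: [-0.0, 0.559, 0.829, -0.0]
contact_force: [-0.7, 0.4, -0.8]
width: 0.0217
clock: 29.68
position: [0.5041, 0.3723, 0.1103]
ee_rot: [-0.0, 0.559, 0.829, -0.0]
contact_force: [0.3, -1.1, -0.3]
width: 0.0218
```

```bash
python3 -m jog '[0,0,0.7,0,0,0,0,0,1,0,0,0,0,0,1,0,0,0]'
python3 - <<'E'
from h import *
grab('wrist','w22')
im=cv2.imread('pics/w22.png');im=cv2.resize(im[170:270,200:315],None,fx=6,fy=6,interpolation=cv2.INTER_CUBIC)
cv2.imwrite('pics/w22b.png',im)
rel([.5042,.3724,.145],112)
E
```

```text
clock: 30.05
position: [0.5042, 0.3723, 0.1102]
ee_rot: [0.0, 0.559, 0.829, 0.0]
contact_force: [-1.8, -0.6, 5.2]
width: 0.0218
clock 30.1 pos [0.5042 0.3723 0.1102] yaw 111.99 F [-2.02 -1.16  5.75] M [-0.155  0.34  -0.006] w 0.0215
shift [  0.1   0.1 -34.8] rot [ 0.03 -0.01 -0.01]
```

View pics/w22b.png

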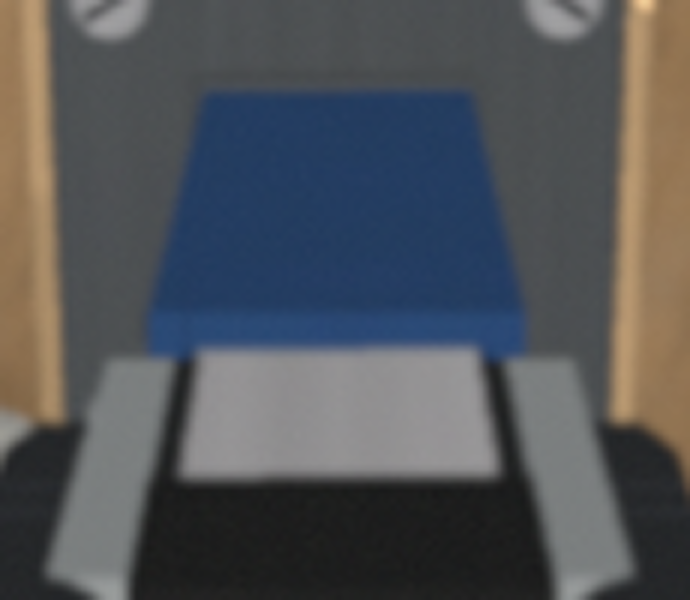

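Run:
```python
from h import *
s=get_state();q=s['ee_rot'];R0=R.from_quat([q[1],q[2],q[3],q[0]]);p=s['position']
for z in (14,16,17,18,19,20,21,22,23):
    P=[p+R0.apply(np.array([x,y,z])/1000) for x,y in ((13.7,14.6),(10.7,11.6),(11,11),(13.7,-14.6))]
    print(z,proj('w22',P).round(1).tolist())
```

```text
14 [[290.0, 226.5], [283.1, 232.8], [281.8, 232.1], [224.6, 226.6]]
16 [[289.5, 224.9], [282.8, 231.0], [281.5, 230.4], [225.0, 224.9]]
17 [[289.3, 224.0], [282.6, 230.2], [281.3, 229.5], [225.2, 224.1]]
18 [[289.1, 223.2], [282.4, 229.3], [281.1, 228.7], [225.4, 223.3]]
19 [[288.9, 222.4], [282.3, 228.5], [281.0, 227.9], [225.6, 222.5]]
20 [[288.7, 221.6], [282.1, 227.6], [280.8, 227.1], [225.8, 221.7]]
21 [[288.5, 220.8], [281.9, 226.8], [280.7, 226.2], [226.0, 220.9]]
22 [[288.3, 220.1], [281.8, 226.0], [280.5, 225.4], [226.2, 220.1]]
23 [[288.1, 219.3], [281.6, 225.2], [280.4, 224.6], [226.4, 219.4]]
```

Contact is about 7 N, stalled at TCP z 0.1102. That is the height where the fingertips (19 mm ahead of the TCP) meet the rim, with about 3.4 mm of button below it. I'll ease off, open partway and look.

```bash
python3 -m jog '[0,0,-0.9,0,0,0,0,0,-0.9,0,0,0]'
python3 -m jog '[0,0,0,0,0,0,0,0,0,0,0,0,0,0,0,0,0,0,0,0,0,0,0,0]' 0.5
python3 - <<'E'
from h import *
grab('wrist','w23');grab('scene','s23')
im=cv2.imread('pics/w23.png');im=cv2.resize(im[150:350,130:390],None,fx=3,fy=3,interpolation=cv2.INTER_CUBIC)
cv2.imwrite('pics/w23b.png',im)
cv2.imwrite('pics/s23b.png',cv2.resize(cv2.imread('pics/s23.png')[165:265,180:280],(500,500),interpolation=cv2.INTER_CUBIC))
rel([.5042,.3724,.145],112)
E
```

```text
clock: 30.35
position: [0.5042, 0.3723, 0.1103]
ee_rot: [0.0, 0.559, 0.829, 0.0]
contact_force: [-0.9, -0.3, 1.7]
width: 0.0214
clock: 30.85
position: [0.5042, 0.3723, 0.1103]
ee_rot: [-0.0, 0.559, 0.829, 0.0]
contact_force: [-0.5, 0.2, -0.5]
width: 0.0429
clock 30.95 pos [0.5042 0.3723 0.1103] yaw 111.99 F [-1.08  0.09  0.94] M [-0.009 -0.023  0.001] w 0.0426
shift [  0.1   0.1 -34.7] rot [ 0.01 -0.   -0.01]
```

View pics/w23b.png

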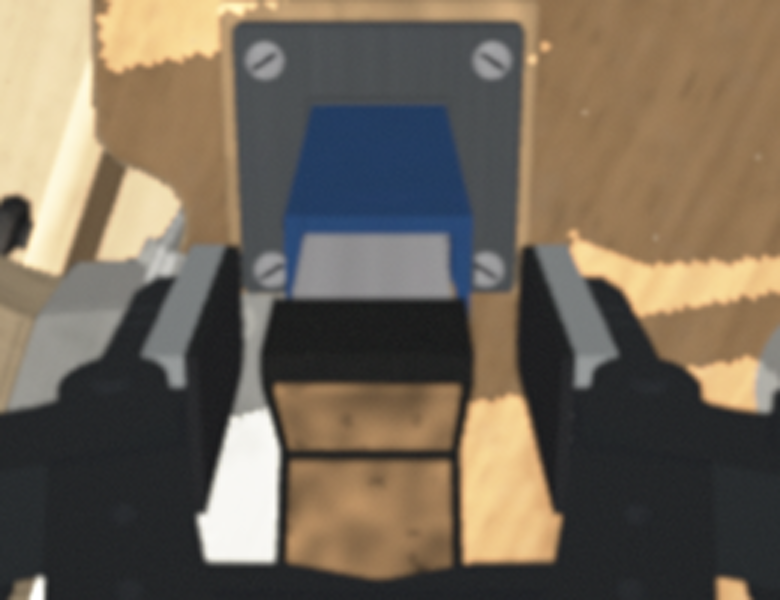

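View pics/s23b.png

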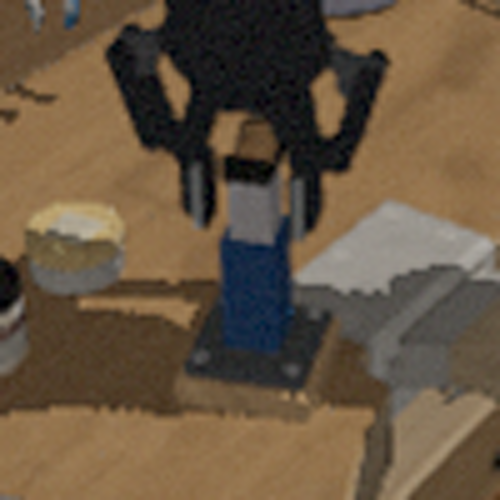

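```bash
python3 -m jog '[0,-0.4,-12,0,0,0,0,-0.4,-24,0,0,0,0,-0.4,-32.5,0,0,0,0,-0.4,-32.5,0,0,0]'
python3 -m jog '[0,0,0,0,0,0,0,0,0,0,0,0,0,0,0,0,0,0,0,0,0,0,0,0,0,0,0,0,0,0]' 1 25
python3 - <<'E'
from h import *
grab('wrist','w24');grab('scene','s24')
im=cv2.imread('pics/w24.png');im=cv2.resize(im[150:350,130:390],None,fx=3,fy=3,interpolation=cv2.INTER_CUBIC)
cv2.imwrite('pics/w24b.png',im)
rel([.5042,.3724,.145],112)
E
```

```text
clock: 31.45
position: [0.5044, 0.3725, 0.1442]
ee_rot: [0.001, 0.559, 0.829, 0.001]
contact_force: [0.4, 0.5, -0.4]
width: 0.0427
clock: 32.08
position: [0.5034, 0.372, 0.1424]
ee_rot: [-0.0, 0.559, 0.829, -0.0]
contact_force: [-0.6, -0.3, -1.3]
width: 0.0212
clock 32.175 pos [0.5035 0.372  0.1424] yaw 111.99 F [-0.69 -0.26 -1.29] M [0.02  0.037 0.082] w 0.0209
shift [ 0.1  0.8 -2.6] rot [-0.05  0.   -0.01]
```

View pics/w24b.png

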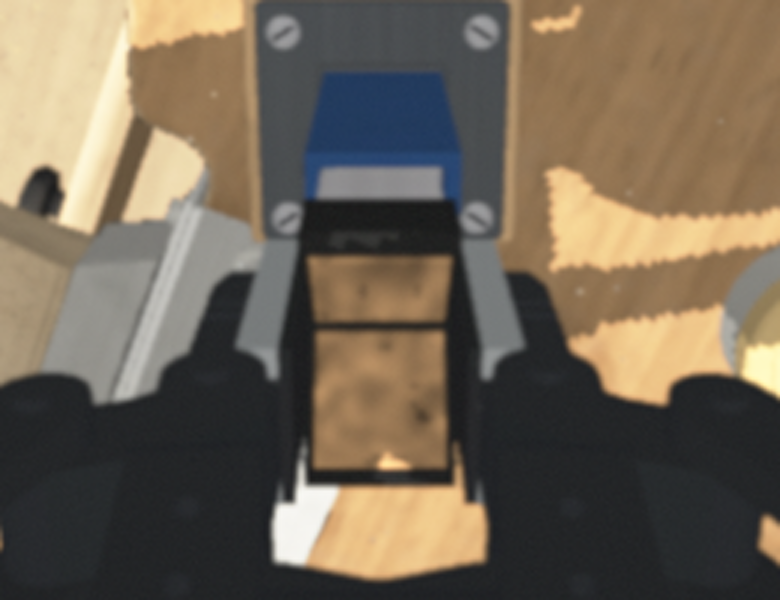

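```bash
python3 -m jog '[0,0,1.5,0,0,0,0,0,3,0,0,0,0,0,4,0,0,0,0,0,4,0,0,0]'
python3 -m jog '[0,0,2,0,0,0,0,0,4,0,0,0,0,0,6,0,0,0,0,0,6,0,0,0]'
```

```text
clock: 32.67
position: [0.5035, 0.372, 0.1387]
ee_rot: [-0.0, 0.559, 0.829, -0.0]
contact_force: [-2.7, -1.6, 1.2]
width: 0.0208
clock: 33.17
position: [0.5035, 0.372, 0.1323]
ee_rot: [-0.0, 0.559, 0.829, -0.0]
contact_force: [-2.2, -1.4, -0.9]
width: 0.0212
```

```bash
python3 -m jog '[0,0,2,0,0,0,0,0,4,0,0,0,0,0,6,0,0,0,0,0,6,0,0,0]'
python3 -m jog '[0,0,1.5,0,0,0,0,0,3,0,0,0,0,0,3,0,0,0]'
python3 - <<'E'
from h import *
grab('wrist','w25')
im=cv2.imread('pics/w25.png');im=cv2.resize(im[150:350,130:390],None,fx=3,fy=3,interpolation=cv2.INTER_CUBIC)
cv2.imwrite('pics/w25b.png',im)
rel([.5042,.3724,.145],112)
E
```

```text
clock: 33.67
position: [0.5035, 0.372, 0.1264]
ee_rot: [-0.0, 0.559, 0.829, -0.0]
contact_force: [-3.3, -0.7, 0.8]
width: 0.021
clock: 34.05
position: [0.5036, 0.372, 0.1236]
ee_rot: [-0.0, 0.559, 0.829, -0.0]
contact_force: [-3.7, -1.1, -0.7]
width: 0.0209
clock 34.1 pos [0.5036 0.372  0.1236] yaw 111.99 F [-2.83 -1.54  0.32] M [-0.304  0.65   0.02 ] w 0.0209
shift [  0.1   0.7 -21.4] rot [-0.03  0.   -0.01]
```

View pics/w25b.png

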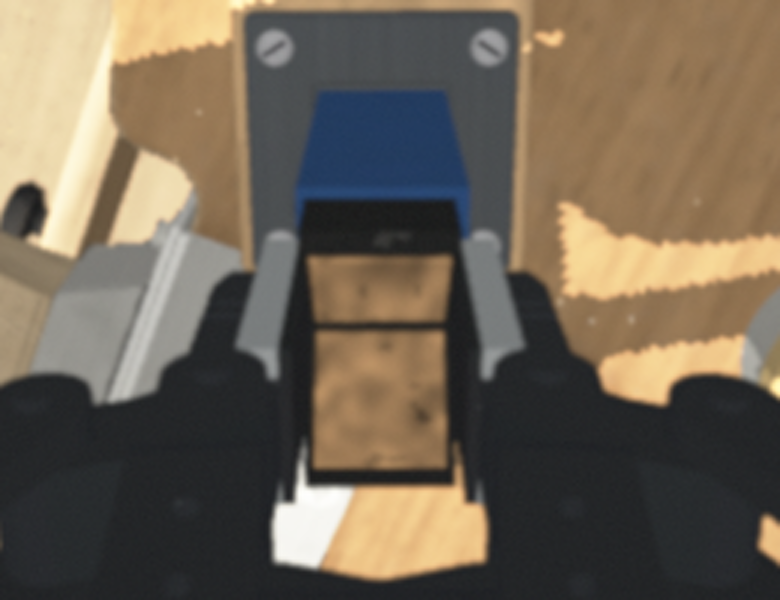

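```bash
python3 -m jog '[0,-0.2,1,0,0,0,0,-0.2,2,0,0,0,0,-0.2,2,0,0,0]'
python3 -m jog '[0,0,1,0,0,0,0,0,1.5,0,0,0,0,0,1.5,0,0,0]'
python3 -m jog '[0,0,1,0,0,0,0,0,1.5,0,0,0,0,0,1.5,0,0,0]'
```

```text
clock: 34.48
position: [0.5035, 0.372, 0.1217]
ee_rot: [-0.0, 0.559, 0.829, -0.0]
contact_force: [-3.1, -1.0, 2.1]
width: 0.021
clock: 34.85
position: [0.5036, 0.372, 0.1202]
ee_rot: [-0.0, 0.559, 0.829, -0.0]
contact_force: [-3.7, -1.0, 1.3]
width: 0.0211
clock: 35.22
position: [0.5035, 0.372, 0.1186]
ee_rot: [-0.0, 0.559, 0.829, -0.0]
contact_force: [-3.1, -2.2, 0.6]
width: 0.021
```

```bash
python3 -m jog '[0,0,0.8,0,0,0,0,0,1.2,0,0,0,0,0,1.2,0,0,0]'
python3 -m jog '[0,0,0.8,0,0,0,0,0,1.2,0,0,0,0,0,1.2,0,0,0]'
python3 -m jog '[0,0,0.8,0,0,0,0,0,1.2,0,0,0,0,0,1.2,0,0,0]'
```

```text
clock: 35.6
position: [0.5035, 0.372, 0.1175]
ee_rot: [-0.0, 0.559, 0.829, -0.0]
contact_force: [-4.5, -1.0, 1.0]
width: 0.0213
clock: 35.98
position: [0.5045, 0.3724, 0.1159]
ee_rot: [0.0, 0.559, 0.829, 0.001]
contact_force: [0.4, 1.1, -6.1]
width: 0.0214
clock: 36.35
position: [0.5043, 0.3724, 0.1157]
ee_rot: [0.0, 0.559, 0.829, 0.001]
contact_force: [0.9, 0.6, -2.0]
width: 0.021
```

```bash
python3 -m jog '[0,0,0.6,0,0,0,0,0,0.6,0,0,0,0,0,0.6,0,0,0]'
python3 - <<'E'
from h import *
for i in range(2):
    grab('wrist','w26');rel([.5042,.3724,.145],112)
im=cv2.imread('pics/w26.png');im=cv2.resize(im[150:350,130:390],None,fx=3,fy=3,interpolation=cv2.INTER_CUBIC)
cv2.imwrite('pics/w26b.png',im)
E
```

```text
clock: 36.72
position: [0.5036, 0.3721, 0.1148]
ee_rot: [0.0, 0.559, 0.829, 0.0]
contact_force: [0.3, 0.4, -1.6]
width: 0.0213
clock 36.775 pos [0.5036 0.3721 0.1147] yaw 111.99 F [ 0.04 -0.11 -0.83] M [ 0.036  0.042 -0.013] w 0.0212
shift [  0.1   0.7 -30.3] rot [ 0.01 -0.01 -0.01]
clock 36.825 pos [0.5036 0.3721 0.1147] yaw 111.99 F [-0.13  0.61 -1.18] M [ 0.006  0.027 -0.005] w 0.0211
shift [  0.    0.7 -30.3] rot [ 0.01 -0.01 -0.01]
```

View pics/w26b.png

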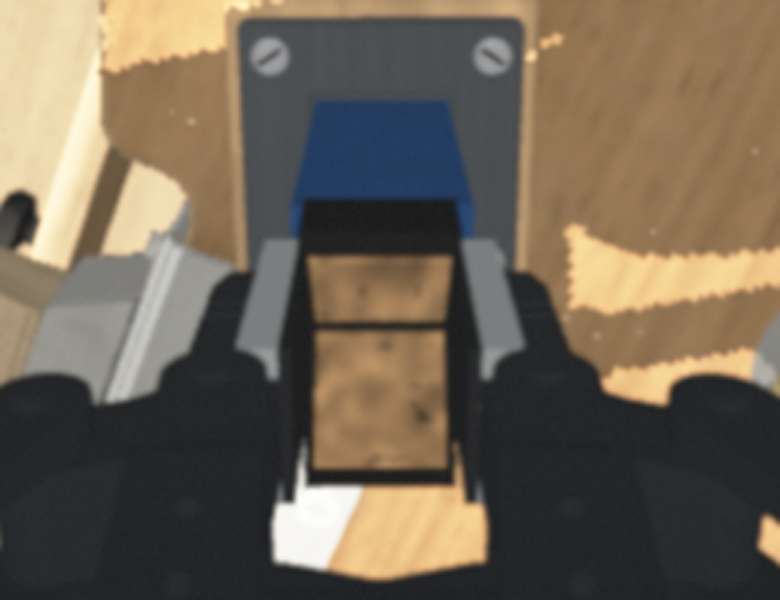

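```bash
python3 -m jog '[0,0,0.5,0,0,0,0,0,0.5,0,0,0,0,0,0.5,0,0,0]'
python3 - <<'E'
from h import *
rel([.5042,.3724,.145],112)
E
```

```text
clock: 37.2
position: [0.5036, 0.3721, 0.1141]
ee_rot: [-0.0, 0.559, 0.829, 0.0]
contact_force: [0.5, 0.4, -0.8]
width: 0.0211
clock 37.2 pos [0.5036 0.3721 0.1141] yaw 111.99 F [ 0.45  0.38 -0.76] M [ 0.039 -0.023  0.01 ] w 0.0211
shift [  0.1   0.7 -30.9] rot [ 0.   -0.   -0.01]
```

```bash
python3 -m jog '[0,0,0.4,0,0,0,0,0,0.4,0,0,0,0,0,0.4,0,0,0]'
python3 - <<'E'
from h import *
grab('scene','s27');rel([.5042,.3724,.145],112)
E
python3 -m jog '[0,0,0.4,0,0,0,0,0,0.4,0,0,0,0,0,0.4,0,0,0]'
python3 - <<'E'
from h import *
grab('wrist','w27');rel([.5042,.3724,.145],112)
im=cv2.imread('pics/w27.png');im=cv2.resize(im[190:270,200:315],None,fx=6,fy=6,interpolation=cv2.INTER_CUBIC)
cv2.imwrite('pics/w27b.png',im)
cv2.imwrite('pics/s27b.png',cv2.resize(cv2.imread('pics/s27.png')[165:265,180:280],(500,500),interpolation=cv2.INTER_CUBIC))
E
```

```text
clock: 37.58
position: [0.5036, 0.3721, 0.114]
ee_rot: [0.0, 0.559, 0.829, 0.0]
contact_force: [-0.5, 0.1, 2.5]
width: 0.0209
clock 37.625 pos [0.5036 0.3721 0.114 ] yaw 111.99 F [ 0.12 -0.95  1.38] M [-0.046  0.122  0.011] w 0.0213
shift [  0.    0.7 -31. ] rot [ 0.02 -0.01 -0.01]
clock: 38.0
position: [0.5037, 0.3721, 0.1138]
ee_rot: [0.0, 0.559, 0.829, 0.0]
contact_force: [-1.5, -0.2, 5.3]
width: 0.021
clock 38.05 pos [0.5036 0.3721 0.1138] yaw 111.99 F [-1.7  -1.54  5.31] M [-0.048  0.199 -0.059] w 0.0212
shift [  0.    0.6 -31.2] rot [ 0.03 -0.01 -0.01]
```

View pics/w27b.png

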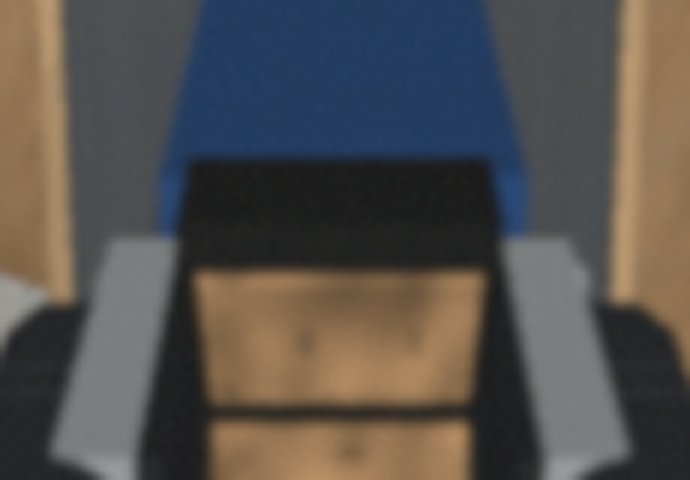

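View pics/s27b.png

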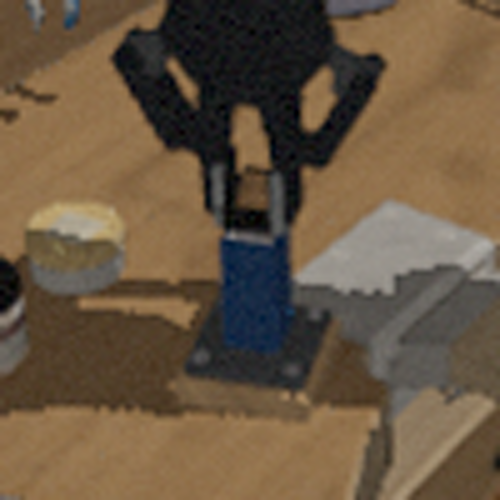

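```bash
python3 -m jog '[0,0,-0.8,0,0,0,0,0,-0.8,0,0,0]'
python3 -m jog '[0,0,0,0,0,0,0,0,0,0,0,0,0,0,0,0,0,0,0,0,0,0,0,0]' 0.5
python3 -m jog '[0,0,-20,0,0,0,0,0,-50,0,0,0,0,0,-90,0,0,0,0,0,-90,0,0,0]'
python3 - <<'E'
from h import *
grab('wrist','w28');rel([.64,.425,.20],-158)
im=cv2.imread('pics/w28.png');im=cv2.resize(im[100:300,130:390],None,fx=3,fy=3,interpolation=cv2.INTER_CUBIC)
cv2.imwrite('pics/w28b.png',im)
E
```

```text
clock: 38.3
position: [0.5037, 0.3721, 0.114]
ee_rot: [-0.0, 0.559, 0.829, 0.0]
contact_force: [-0.7, 0.3, 2.1]
width: 0.0213
clock: 38.8
position: [0.5036, 0.3721, 0.114]
ee_rot: [-0.0, 0.559, 0.829, 0.0]
contact_force: [-0.5, -0.1, -0.1]
width: 0.0425
clock: 39.3
position: [0.5055, 0.3732, 0.208]
ee_rot: [0.002, 0.559, 0.829, 0.004]
contact_force: [0.9, 0.2, -0.8]
width: 0.043
clock 39.35 pos [0.5043 0.3725 0.2057] yaw 111.99 F [-0.69 -0.16  0.03] M [-0.015  0.006  0.017] w 0.0427
shift [ -2.1 145.5   6.3] rot [  0.19   0.14 -90.01]
```

View pics/w28b.png

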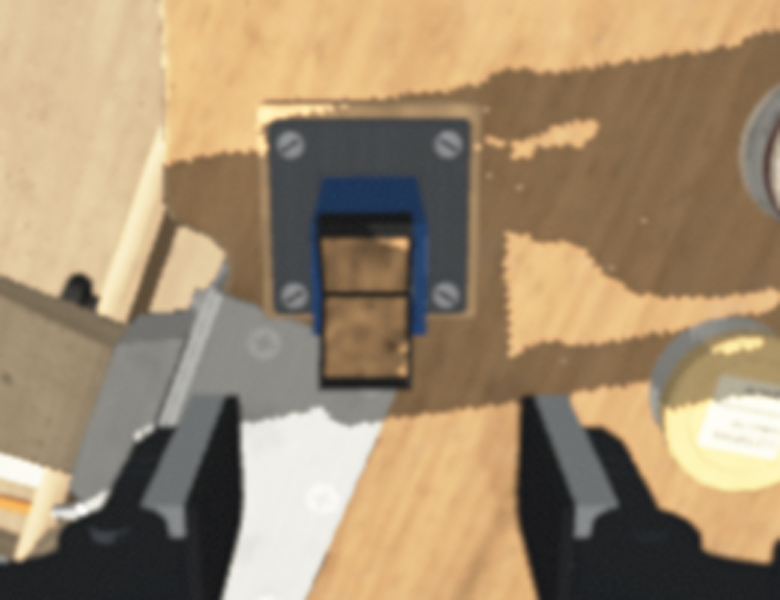

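```bash
python3 -m jog '[0,40,0,0,0,0,-5,85,0,0,0,0,-5,85,0,0,0,0,-5,85,0,0,0,0]'
python3 - <<'E'
from h import *
grab('wrist','w29');grab('scene','s29');grab('top','t29')
im=cv2.imread('pics/w29.png');im=cv2.resize(im[110:230,120:240],None,fx=5,fy=5,interpolation=cv2.INTER_CUBIC)
cv2.imwrite('pics/w29b.png',im)
E
```

```text
clock: 39.85
position: [0.5832, 0.3987, 0.2022]
ee_rot: [-0.001, 0.559, 0.829, -0.002]
contact_force: [-0.5, -0.2, 0.9]
width: 0.0429
```

View pics/w29b.png

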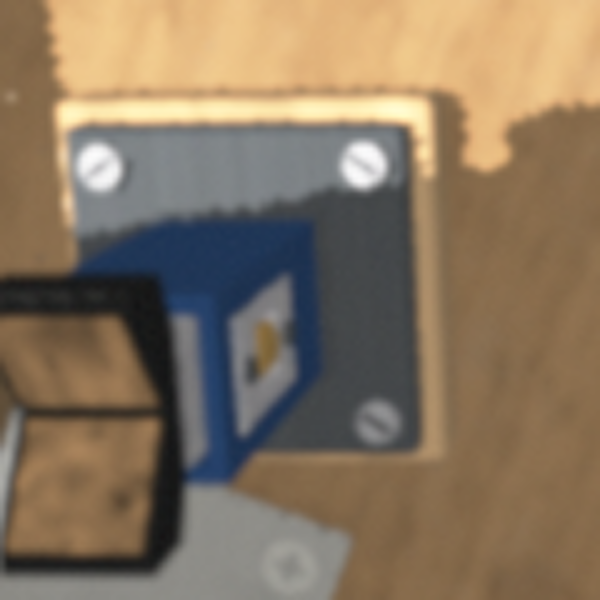

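View pics/s29.png

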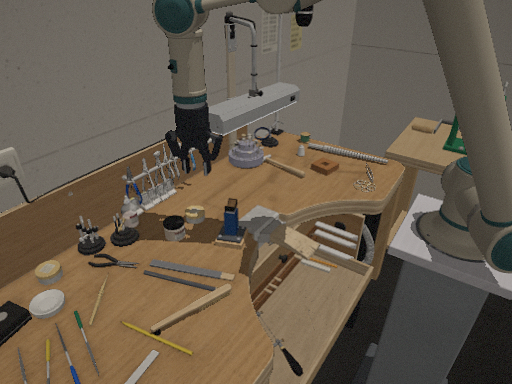

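The brass button shows through the plate's hole at about (265,340) in the zoomed wrist view. The post stands upright, the gripper is clear, and the other objects look unmoved in the scene view. I'll hand in.

```bash
python3 -m jog '[0,0,0,0,0,0,0,0,0,0,0,0]'; python3 -c "
from rig import *
print(sign_off())"
```

```text
clock: 40.25
position: [0.5839, 0.3992, 0.2046]
ee_rot: [0.0, 0.559, 0.829, 0.0]
contact_force: [0.5, 0.0, 0.1]
width: 0.0425
the job is handed in; nothing more can be done
None
```

The post is upright in the blue socket with its button popped out through the hole, and the job was handed in at about 40 s.

**What I did:**
- I pinched the button flush and lifted the post out of its block.
- My first grasp would have needed joint 6 past its range at the socket. I put the post back in its block and re-gripped it with a half turn.
- I started the tube into the bore with no contact force until the fingertips met the rim. The button's lower end was then about 3.4 mm under the rim.
- I released, gripped the V rest and slid the post down about 28 mm until the button popped out and the post stopped.

**Forces:** The largest readings were about 7 N when the fingertips met the rim and about 6.5 N at the final stop. Both are read with the post's own weight allowed for.

**Last checks:**
- The sideways spring force dropped to zero at the pop.
- A wrist picture shows the brass button in the plate's hole.
- The gripper is open and clear at zero force.
- The other objects look unmoved in the scene picture; I did not measure them.
- I did not do a pull test on the latch.

**Disagreements with the description:** Both sides given as "the robot's left" did not match what I saw. The button in the block faced the robot's right, and the socket's hole wall faces away from the robot. I followed the pictures.

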